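Load the coffee can into the ultraviolet viewing cabinet

TASK

Take the gilt-rimmed porcelain coffee can by its sides, carry it upright through the sprung flap of the ultraviolet viewing cabinet, holding the flap open as you reach in over the sill, and feel your way down until it stands on the round cork stage; nobody has noted the height the stage was left at, so set it down gently, neither dropping it nor pressing it hard. Then let go and draw your hand out so that the flap springs shut behind it, with the can standing upright with its whole foot on the cork, and leave everything else on the table alone.

Things in the scene. Friction and masses are not known exactly. Their poses are not given: they have to be found in the camera images.
- can_centre (a point): Porcelain coffee can (straight-sided cup, gilt rim), 60 mm across, 60 mm high, wall 4 mm, about 0.14 kg. Stands upright on the table in one of three places, beside the tea bowl and the jug. Point: on its axis, 30 mm above its foot; z up. Its ear handle runs along +x to 53 mm from the axis, 7 mm thick, 11 to 53 mm above the foot, and starts within 0.5 rad of world +x (away from the robot).
- cabinet: Ultraviolet viewing cabinet, fixed: grey metal case 250 mm deep (x, at the foot), 320 wide (y), 346 high, clear roof and rear window with a 50 mm eye hood. Origin: centre of its underside; +x from the loading side, which faces the robot, to the rear; z up. Inside: floor at z = 0.005, rear wall x = 0.119, side walls y = -0.154 and 0.154, clear under the roof to z = 0.34.
- sill_mid (a point): Middle of the top edge of the sill, lower border of the loading port (sill 6 mm thick, point on its mid-thickness, 94 mm above the table, at cabinet x = -0.122); axes as the cabinet's. The port is 256 mm wide (y). Above the sill the case's front leans back 14 degrees (to +x); the flap's hinge, the port's upper border, is 224 mm above and 57 mm behind this point; the front goes on 28 mm above it.
- stage_axis (a point): Point on the cabinet floor, 5 mm above the table, on the vertical axis of the fixed stage, a steel disc with a cork pad 100 mm across; 92 mm behind the sill point along cabinet +x; axes as the cabinet's. Its height differs every time and is not reported: its top is anywhere from 14 to 32 mm above the table. The cork pad gives up to 2.5 mm (5 N per mm), then it is stiff.
- flap (a joint): Sprung flap closing the port: clear amber panel in aluminium edging, 250 mm wide, 221 mm from hinge to lower edge, 4 mm thick, hinged along its top edge 318 mm above the table. Swings in and up: 0 rad shut (in the leaning front), 1.35 most. The spring pushes it shut with 0.2 N m at 0 plus 0.4 N m per rad: 1 to 4 N at its middle. It does not stay open; when it shuts it clears a can standing there.
- bowl_centre (a point): Porcelain tea bowl without a handle, flared, 96 mm across the rim, 50 mm high, 25 mm above the table at this point. Not to be disturbed.
- jug_centre (a point): Pewter cream jug, belly 76 mm across, 84 mm high (spout 96 mm), handle along +x to 62 mm from the axis; this point is on its axis 42 mm above its foot. Not to be disturbed.
- vase_centre (a point): Small famille rose vase, 72 mm across, 146 mm high, standing on the brass turntable; this point is on its axis 73 mm above its foot. Not to be disturbed.
- turntable: Lacquered brass turntable, 160 mm across, 30 mm high, stays put. Origin: centre of its underside.
- calipers: Steel outside calipers lying flat, 150 mm long, 84 mm wide, 12 mm high. Origin: under the pivot; the bowed legs run along +x to 142 mm. Not to be disturbed.
- hammer: Tapping hammer lying flat, black handle along x from -110 to +80 mm, brass head 55 mm long across it at x = +85 mm, 22 mm high. Origin: under the handle. Not to be disturbed.
- magnifier: Magnifying glass lying flat, lens ring 78 mm across, 10 mm high; origin under the lens, black handle along -x to 130 mm. Not to be disturbed.
Things that resemble listed ones, but are neither listed nor needed, are in the scene too. Leave any blue or green look-alike of the part that bears can_centre alone.

How it is judged:
By the outcome, as a careful person would: the job done as asked, in the order asked, and still so for the second after the job is handed in, with the robot touching nothing.
It also fails if it takes over 54 s, if anything falls off the work surface, if the arm or the gripper's body presses on something with over 40 N, if the wrist force passes 120 N, or if a joint passes its speed limit or range.

ROBOT

A 7-joint arm with a two-finger parallel gripper is mounted at the origin on the work surface. World frame = base frame: x ahead of the robot, y to its left, z up, the work surface at z = 0. Lengths are in mm, angles in rad, forces in N, time in s.
With the tool pointing down it reaches from about 400 to 900 mm from the base axis. Payload 5.6 kg.
Tool frame: the origin (TCP) lies midway between the tips of the shut fingers; the grasp point (between the pads) lies 19 mm behind it; z points along the fingers, y is the direction in which the jaws open and shut (so a half turn about z gives the same grasp; the last joint's range is limited). The gripper opens to 92 mm and grips with 3 to 60 N. Pads are 20 mm wide; open, the fingers measure 128 mm over their backs; the gripper's body (75 mm by 189 mm) begins 69 mm behind the grasp point.
Start: joints at [-1.366, 0.468, -0.012, 1.603, 0.006, 1.071, -0.056], TCP at [159.468, 630.142, 214.592] pointing down, gripper open.
Joint ranges: [-2.53, 2.53], [-0.31, 2.02], [-1.57, 1.55], [0.28, 2.44], [-1.29, 4.43], [0.15, 1.84], [-2.92, 2.92]. Speed limits (rad/s): [2.57, 2.57, 3.14, 3.14, 3.14, 3.14, 3.14].

INTERFACE

Orientations are given as a unit quaternion [x, y, z, w].
In Python, from rig import bot gives the robot as it stands.
- The arm moves only by the tool play_rows, never from a script. Its argument "increments" is a list of rows, each a list of 5 numbers: the opening in per cent of the stroke, from 0 (shut) to 100 (fully open), then the shift along the tool's x, y, z in cm, then the turn about the tool's z in degrees. In form: [[claw, dx, dy, dz, twist], ...]. A call has 1 to 12 rows; each row is the pose to reach, as a shift and turn from the pose commanded when the call began, along the tool's axes at that moment; what a row does not reach only later rows make up. A row lasts 1/8 s, in which the tool goes at most 62.5 mm and 10.7 degrees, less where a joint would pass 70% of its speed; a pose out of reach is approached as far as the arm can. A call with a gripper value outside its range is refused whole. The fingers move at their own pace and stop on an object; "force" is the grip in N (left out, the last holds). Time passes only in rows, so rows that repeat a pose let the fingers close. It gives the time, the measured TCP pose, the force and the opening at its end, in the units of the state.
- bot.observe(): the state, without advancing time (a new reading comes with each control period).
- bot.snapshot(name): name is "side" or "top"; returns a dict with "pixels" (480x640x3 uint8, red, green, blue), "depth" (480x640 float32, mm along the optical axis (not along the pixel's ray), 0 where there is no reading), "fov_y" (degrees; the focal length in pixels is half the picture's height over the tangent of half this angle, whatever the lens; pixels are square), "cx", "cy" (the principal point, pixels), "view" (4x4, takes a point from world to camera coordinates). Camera axes: x right, y down, z forward; pixel columns grow to the right and rows downward; lengths in mm; the calibration is good to about 2 mm. A picture is of the moment at which its call begins.
- bot.hand_in(): hands the job in, once; it reports no verdict.
Trained networks look in the newest picture that a camera, given by its name, has taken for a name from the list of things; names that differ only in an ending like _2 or _b are one class to them, and where a whole thing is asked for, a point or a joint stands for the part that bears it (a point fixed in the world has none). Each returns a list of dicts, best first, with "score" (0 to 1); they miss things now and then, are a little off and sometimes report something else, mostly with a low value. They report only what shows in the picture. A call takes as long as a camera call. They do not tell look-alikes from the thing itself.
- bot.silhouettes(camera, thing): "mask" (480x640 bool, what is visible of it) and "box" ([left, top, width, height] in pixels, round what is visible of it).
- bot.spot_point(camera, thing): "point" ([column, row] in pixels: a listed point, or the origin of a listed thing).
The state is a dict: "time_s": time; "joint_positions": joint angles; "qvel": joint speeds; "joint_torque": joint torques, N m; "ee_pos": TCP position; "eef_rot": TCP orientation; "wrist_force": force on the tool from outside, world axes, zero at the start; "wrist_torque": the same for the moment, N m; "finger_gap": finger opening in mm.
Only numpy, scipy, OpenCV 4.12 (cv2) and the standard library are available. Lean on these libraries where they do the work, as an engineer would, in place of code of your own. Each camera call takes 0.05 s, during which the arm holds its last target.

## Working session

There is one attempt and no reset: what is moved stays moved. The work goes in short steps, Python scripts to look and compute and a tool call to move; the robot and the scene stay as the last step left them, time stands still between calls to the robot, and variables do not carry over. Pictures are saved under pics/ and viewed, and the job is handed in when it is done.

Besides the shell and the picture viewer there is one more tool, called after ">>>" in YAML: its name, and indented under it one key for each argument. play_rows: Moves the arm, as the interface text tells. Its arguments: {"type":"object","properties":{"increments":{"type":"array"},"force":{"type":"number"}},"required":["increments"]}

```bash
mkdir -p pics; ls; python3 - <<'E'
from rig import bot
import cv2
print(bot.observe())
for n in ("side","top"):
    s=bot.snapshot(n); cv2.imwrite(f"pics/{n}0.png",s["pixels"][:,:,::-1])
    print(n,s["fov_y"],s["cx"],s["cy"],s["view"].round(3).tolist())
    for t in ["can_centre","cabinet","sill_mid","stage_axis","flap","bowl_centre","jug_centre","vase_centre","turntable","calipers","hammer","magnifier"]:
        print(t,[(round(d["score"],2),[round(float(v)) for v in d["point"]]) for d in bot.spot_point(n,t)])
E
```

```text
pics
{'time_s': 0.0, 'joint_positions': array([-1.36600533,  0.46834975, -0.01161882,  1.60364091,  0.00602137,
        1.07137697, -0.05626649]), 'qvel': array([ 1.52258520e-03, -2.17515822e-03, -1.44419454e-04,  1.72752324e-03,
       -8.56071819e-04, -9.52124924e-04,  5.43157242e-05]), 'joint_torque': array([ 5.23284780e-04, -5.20570135e+01, -1.27010045e-02, -2.43739003e+01,
       -5.68532513e-02,  1.70804921e-02,  1.33572544e-04]), 'ee_pos': array([159.34188862, 629.56165255, 213.65100056]), 'eef_rot': array([ 1.23581621e-01,  9.92334029e-01, -8.69352438e-04, -4.08036277e-05]), 'wrist_force': array([-1.10379733,  0.4480542 ,  0.04680892]), 'wrist_torque': array([-0.02386239, -0.08180361, -0.0366791 ]), 'finger_gap': 91.70923782890556}
side 44.484220951134205 330.4562988972836 225.80641507220133 [[-0.931, -0.366, 0.013, 518.352], [-0.28, 0.688, -0.67, 343.194], [0.236, -0.627, -0.743, 1233.553], [0.0, 0.0, 0.0, 1.0]]
can_centre [(0.95, [392, 195]), (0.84, [344, 183]), (0.66, [414, 170]), (0.57, [450, 186]), (0.51, [272, 240])]
cabinet []
sill_mid [(0.28, [332, 270])]
stage_axis []Traceback (most recent call last):
  File "<stdin>", line 8, in <module>
ValueError: it knows: bowl_centre, cabinet, calipers, can_centre, hammer, jug_centre, magnifier, sill_mid, stage_axis, turntable, vase_centre
```

```bash
python3 - <<'E'
from rig import bot
import cv2
for n in ("side","top"):
    s=bot.snapshot(n); cv2.imwrite(f"pics/{n}0.png",s["pixels"][:,:,::-1])
    print(n,s["fov_y"],s["cx"],s["cy"],s["view"].round(3).tolist())
    for t in ["can_centre","cabinet","sill_mid","stage_axis","bowl_centre","jug_centre","vase_centre","turntable","calipers","hammer","magnifier"]:
        print(t,[(round(d["score"],2),[round(float(v)) for v in d["point"]]) for d in bot.spot_point(n,t)])
E
```

```text
side 44.484220951134205 330.4562988972836 225.80641507220133 [[-0.931, -0.366, 0.013, 518.352], [-0.28, 0.688, -0.67, 343.194], [0.236, -0.627, -0.743, 1233.553], [0.0, 0.0, 0.0, 1.0]]
can_centre [(0.88, [453, 190]), (0.81, [343, 182]), (0.78, [415, 169]), (0.67, [392, 194])]
cabinet []
sill_mid []
stage_axis []
bowl_centre [(0.81, [348, 225])]
jug_centre [(0.64, [333, 271])]
vase_centre [(0.79, [279, 214])]
turntable [(0.94, [271, 241])]
calipers [(0.7, [421, 223])]
hammer [(0.96, [415, 265])]
magnifier [(0.68, [372, 340])]
top 57.10417214842292 320.40291602618896 237.38252152566523 [[0.064, -0.998, 0.003, -140.057], [-0.975, -0.064, -0.211, 596.417], [0.211, 0.01, -0.978, 1102.004], [0.0, 0.0, 0.0, 1.0]]
can_centre [(0.87, [449, 332]), (0.82, [422, 275]), (0.76, [421, 222]), (0.72, [467, 287])]
cabinet []
sill_mid [(0.97, [198, 243])]
stage_axis []
bowl_centre [(0.92, [368, 245])]
jug_centre [(0.64, [307, 248]), (0.63, [422, 273])]
vase_centre [(0.9, [338, 183]), (0.45, [346, 318])]
turntable [(0.84, [338, 189])]
calipers [(0.73, [404, 315]), (0.68, [368, 245]), (0.17, [346, 317])]
hammer [(0.59, [344, 318])]
magnifier [(0.78, [267, 299])]
```

View pics/side0.png

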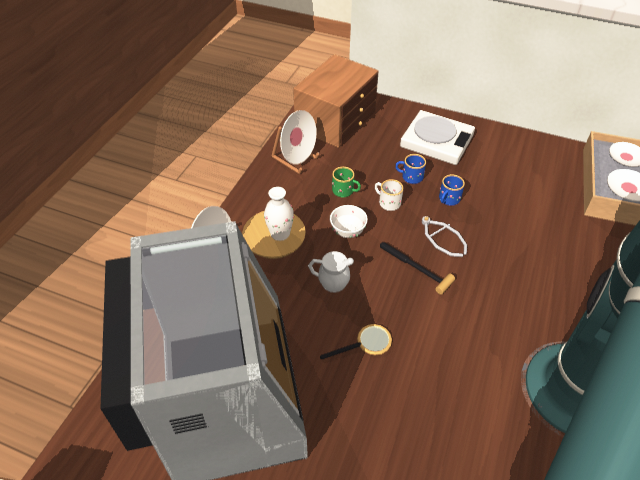

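View pics/top0.png

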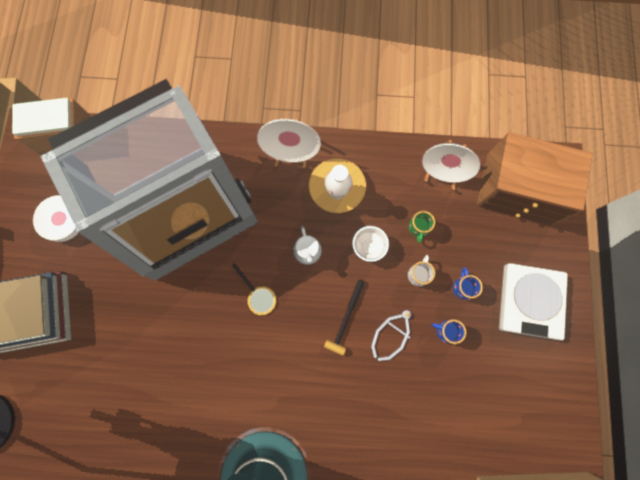

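The real can is the white gilt-rimmed one at top (421,273) / side (391,195). Possible confusions are the green cup at top (422,224) and the blue cups at (467,287) and (452,331). I'll check the choice in a close crop and measure.

```bash
cat > h.py <<'E'
import numpy as np, cv2, pickle
def load(n): return pickle.load(open(n,'rb'))
def F(s): return 240/np.tan(np.radians(s["fov_y"]/2))
def world(s,u,v,d):
    f=F(s); c=np.array([(u-s["cx"])*d/f,(v-s["cy"])*d/f,d,1.0]); return (np.linalg.inv(s["view"])@c)[:3]
def ray(s,u,v):
    V=np.linalg.inv(s["view"]); f=F(s)
    d=V[:3,:3]@np.array([(u-s["cx"])/f,(v-s["cy"])/f,1]); return V[:3,3],d
def atz(s,u,v,z):
    o,d=ray(s,u,v); return o+d*(z-o[2])/d[2]
def proj(s,p):
    c=s["view"]@np.append(p,1); f=F(s); return np.array([s["cx"]+f*c[0]/c[2],s["cy"]+f*c[1]/c[2]]),c[2]
def cloud(s):
    d=s["depth"]; v,u=np.mgrid[:480,:640]; f=F(s)
    c=np.stack([(u-s["cx"])*d/f,(v-s["cy"])*d/f,d,np.ones_like(d)],-1)
    return (c@np.linalg.inv(s["view"]).T)[...,:3]
E
python3 - <<'E'
from rig import bot
import cv2,pickle,numpy as np
from h import *
M={}
for n in ("side","top"):
    s=bot.snapshot(n); M[n]=s; pickle.dump(s,open(n+".pkl","wb"))
    r=bot.silhouettes(n,"can_centre"); pickle.dump(r,open(n+"_can.pkl","wb"))
    for d in r:
        m=d["mask"]; P=cloud(s)[m&(s["depth"]>0)]
        print(n,round(d["score"],2),d["box"],s["pixels"][m].mean(0).round(), P[P[:,2]>50][:,:2].mean(0).round(1), np.median(P,0).round(1),P[:,2].max().round(1))
t=M["top"]["pixels"][200:360,380:500,::-1]; a=cv2.resize(t,None,fx=3.5,fy=3.5)
b=cv2.resize(M["side"]["pixels"][140:240,320:480,::-1],None,fx=2.3,fy=2.3)
cv2.imwrite("pics/crop1.png",a); 
cv2.imwrite("pics/cab1.png",cv2.resize(M["top"]["pixels"][70:290,30:270,::-1],None,fx=2.7,fy=2.7,interpolation=cv2.INTER_CUBIC))
print(bot.observe()["time_s"])
for n,px in (("top",(421,265)),("top",(190,220)),("top",(170,240)),("top",(120,175)),("top",(255,217)),("top",(150,277)),("top",(232,190))):
    s=M[n]; d=s["depth"][px[1],px[0]]; print(px,d,world(s,*px,d).round(1))
E
```

```text
side 0.93 [395.7, 153.4, 31.9, 31.1] [ 81.  98. 149.] [ 504.7 -497.2] [ 505.1 -485.2   37.4] 64.9
side 0.74 [333.2, 165.0, 26.6, 32.4] [ 92. 142.  78.] [ 666.3 -369.9] [ 666.1 -360.6   37.8] 67.5
side 0.62 [437.9, 171.4, 30.7, 37.9] [ 83.  97. 143.] [ 386.2 -453.3] [ 385.2 -441.4   37.2] 67.1
top 0.84 [411.4, 209.3, 24.7, 33.7] [106. 128.  71.] [ 665.1 -373.2] [ 669.8 -374.3   27.8] 66.1
top 0.83 [430.7, 318.9, 34.3, 28.8] [106. 102. 128.] [ 384.6 -453.5] [ 383.8 -460.7   23.1] 67.1
top 0.75 [409.9, 257.0, 25.1, 26.4] [199. 180. 154.] [ 531.2 -374.7] [ 532.7 -380.9   22.4] 66.0
top 0.57 [454.0, 267.0, 26.7, 33.9] [104. 102. 130.] [ 503.4 -497.5] [ 504.8 -501.7   26.6] 66.5
1.65
(421, 265) 1200.4226 [ 555.8 -378.8   15.1]
(190, 220) 1038.0529 [597.5 206.4 196.3]
(170, 240) 1056.1499 [551.8 256.7 168.5]
(120, 175) 906.66016 [648.2 315.4 342.8]
(255, 217) 1186.9459 [650.8  78.2  54.2]
(150, 277) 1159.9058 [472.5 339.4  46.2]
(232, 190) 1025.5588 [668.9 109.6 223.5]
```

View pics/crop1.png

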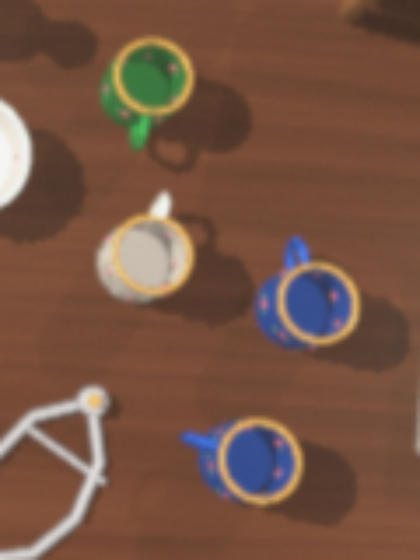

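View pics/cab1.png

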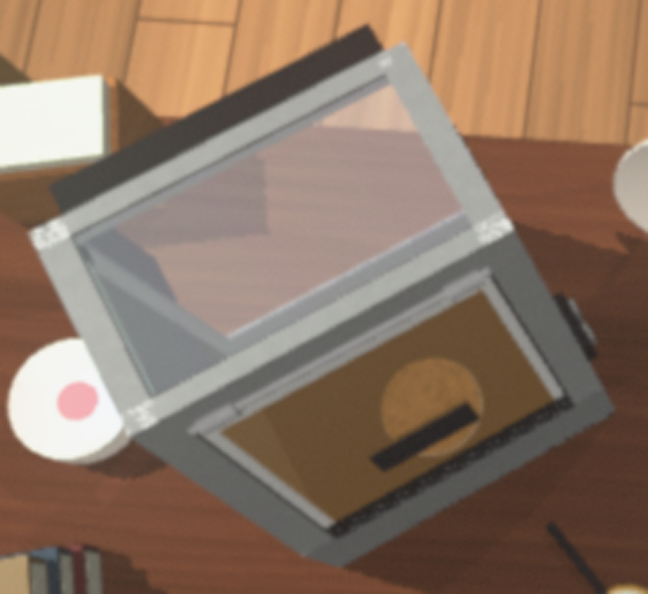

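The crop confirms it. The white can with the gilt rim is at world ≈(531,-375), handle toward +x. The blue and green cups are decoys. The tool points straight down, but the roof would block a vertical hand at the stage, so I need to know how the arm behaves near its reach limits before going in. I'll test that in free space first.

>>> play_rows:
  increments:
    - [100, 0, 0, -6, 0]
    - [100, 0, 0, -12, 0]
    - [100, 0, 0, -18, 0]
    - [100, 0, 0, -24, 0]
    - [100, 0, 0, -30, 0]
    - [100, 0, 0, -30, 0]

```text
time_s: 2.4
ee_pos: [159.7, 631.2, 520.6]
eef_rot: [0.124, 0.992, 0.005, 0.0]
wrist_force: [-0.5, -0.4, -1.1]
finger_gap: 91.9
```

```bash
python3 - <<'E'
from rig import bot
o=bot.observe()
for k in ("time_s","joint_positions","ee_pos","eef_rot","wrist_force"): print(k,o[k].round(3) if k!="time_s" else o[k])
E
```

```text
time_s 2.4
joint_positions [-1.38   0.348  0.008  1.107 -0.003  1.677 -0.05 ]
ee_pos [159.659 631.209 520.56 ]
eef_rot [0.124 0.992 0.005 0.   ]
wrist_force [-0.464 -0.399 -1.121]
```

>>> play_rows:
  increments:
    - [100, 0, 0, -6, 0]
    - [100, 0, 0, -12, 0]
    - [100, 0, 0, -18, 0]
    - [100, 0, 0, -24, 0]
    - [100, 0, 0, -24, 0]

```text
time_s: 3.02
ee_pos: [156.2, 581.7, 710.5]
eef_rot: [0.139, 0.985, 0.105, 0.008]
wrist_force: [-0.6, 1.4, -0.4]
finger_gap: 92.1
```

```bash
cat > o.py <<'E'
from rig import bot
from scipy.spatial.transform import Rotation as R
o=bot.observe()
for k in ("time_s","joint_positions","ee_pos","eef_rot","wrist_force"): print(k,o[k].round(3) if k!="time_s" else o[k])
print(R.from_quat(o["eef_rot"]).as_matrix().round(3))
E
python3 o.py
```

```text
time_s 3.025
joint_positions [-1.673  0.217  0.449  0.892 -0.121  1.841  0.003]
ee_pos [156.211 581.728 710.494]
eef_rot [0.139 0.985 0.105 0.008]
wrist_force [-0.593  1.436 -0.356]
[[-0.961  0.272  0.045]
 [ 0.275  0.939  0.204]
 [ 0.013  0.209 -0.978]]
```

>>> play_rows:
  increments:
    - [100, 0, 0, 6, 0]
    - [100, 0, 0, 12, 0]
    - [100, 0, 0, 18, 0]
    - [100, 0, 0, 18, 0]

```text
time_s: 3.52
ee_pos: [148.9, 620.5, 522.2]
eef_rot: [0.126, 0.988, 0.095, -0.0]
wrist_force: [-0.0, -0.1, -0.3]
finger_gap: 92.1
```

```bash
python3 o.py
```

```text
time_s 3.525
joint_positions [-1.674e+00  1.950e-01  3.680e-01  1.326e+00 -9.400e-02  1.445e+00
  1.000e-03]
ee_pos [148.927 620.458 522.245]
eef_rot [ 0.126  0.988  0.095 -0.   ]
wrist_force [-0.034 -0.146 -0.33 ]
[[-0.968  0.249  0.024]
 [ 0.249  0.95   0.187]
 [ 0.024  0.187 -0.982]]
```

Tilt gained at the joint limits persists: the commanded pose follows what was reached. So I can lean the tool toward the cabinet. First I'll get the cabinet geometry, so I know what heading to aim for.

```bash
python3 - <<'E'
from h import *
from scipy.optimize import least_squares
s=load("top.pkl"); P=cloud(s); 
# refine via depth: roof frame top plane z~346
m=(abs(P[...,2]-346)<6); 
u,v=np.meshgrid(np.arange(640),np.arange(480)); m&=(u<300)&(v<300)
pts=P[m][:,:2].astype(np.float32); print(m.sum(), np.median(P[m][:,2]))
r=cv2.minAreaRect(pts); print("roof rect",r, cv2.boxPoints(r).round(1).tolist())
# front leaning plane: points between z 110..340, fit plane
m2=(P[...,2]>120)&(P[...,2]<330)&(u>90)&(u<262)&(v>140)&(v<290)
Q=P[m2]
best=None;rng=np.random.default_rng(0)
for i in range(500):
    a,b,c=Q[rng.integers(len(Q),size=3)]; n=np.cross(b-a,c-a); l=np.linalg.norm(n)
    if l<1e3: continue
    n/=l; d=abs((Q-a)@n); k=(d<2.5).sum()
    if best is None or k>best[0]: best=(k,n,a)
k,n,a=best; I=Q[abs((Q-a)@n)<2.5]; c=I.mean(0); n=np.linalg.svd(I-c,full_matrices=False)[2][2]; n*=-np.sign(n[0])
print(k,len(Q),"normal",n.round(3),"lean deg",np.degrees(np.arcsin(n[2])),"yaw deg",np.degrees(np.arctan2(-n[1],-n[0])),c.round(1))
# lower edge vertical front below sill
for z in (60,94,318):
   # point on plane at this height: n.(p-c)=0
   h=n[:2]/np.linalg.norm(n[:2]); t=-(n[2]*(z-c[2]))/np.linalg.norm(n[:2]); print(z,"offset along -heading",(c[:2]+h*t).round(1))
i,dd=None,None
print("sill det at z=94",atz(s,198,243,94).round(1))
for z in (14,23,32): print("stage px",z,atz(s,30+432/2.7,70+405/2.7,z).round(1))
E
```

```text
13449 345.81862174569983
roof rect ((689.0449829101562, 298.168701171875), (191.65696716308594, 320.71337890625), 34.32819747924805) [[519.5, 376.6000061035156], [700.2999877929688, 111.69999694824219], [858.5999755859375, 219.8000030517578], [677.7999877929688, 484.6000061035156]]
7363 8128 normal [-0.8   -0.547  0.246] lean deg 14.25845323488209 yaw deg 34.33298007133916 [588.4 232.3 230.7]
60 offset along -heading [552.6 207.8]
94 offset along -heading [559.7 212.7]
318 offset along -heading [606.7 244.8]
sill det at z=94 [562.6 210.7  94. ]
stage px 14 [640.7 264.3  14. ]
stage px 23 [638.6 261.4  23. ]
stage px 32 [636.4 258.6  32. ]
```

```bash
cat >> h.py <<'E'
def rows(o,tgt,n,grip=100,twist=0,hold=1):
    from scipy.spatial.transform import Rotation as R
    d=R.from_quat(o["eef_rot"]).inv().apply(np.array(tgt)-o["ee_pos"])/10
    return d.round(2)
def tilt(o):
    from scipy.spatial.transform import Rotation as R
    M=R.from_quat(o["eef_rot"]).as_matrix(); z=M[:,2]
    return "tilt %.1f az %.1f  y.z %.3f x.z %.3f yaz %.1f"%(np.degrees(np.arccos(-z[2])),np.degrees(np.arctan2(z[1],z[0])),M[2,1],M[2,0],np.degrees(np.arctan2(M[1,1],M[0,1])))
E
python3 - <<'E'
from rig import bot; from h import *
o=bot.observe(); print(tilt(o)); print(rows(o,[570,195,600],11), np.linalg.norm(np.array([570,195,600])-o["ee_pos"]))
E
```

```text
tilt 10.9 az 82.8  y.z 0.187 x.z 0.024 yaz 75.3
[-51.17 -28.49 -14.59] 603.6246813662426
```

>>> play_rows:
  increments:
    - [100, -5.1, -2.8, -1.5, 10]
    - [100, -10.2, -5.6, -3, 20]
    - [100, -15.3, -8.4, -4.5, 30]
    - [100, -20.4, -11.2, -6, 40]
    - [100, -25.5, -14, -7.5, 50]
    - [100, -30.6, -17, -9, 60]
    - [100, -35.7, -20, -10.5, 70]
    - [100, -41, -23, -12, 80]
    - [100, -46, -25.5, -13.2, 90]
    - [100, -51.2, -28.5, -14.6, 100]
    - [100, -51.2, -28.5, -14.6, 110]
    - [100, -51.2, -28.5, -14.6, 120]

```text
time_s: 5.03
ee_pos: [572.0, 193.8, 605.3]
eef_rot: [0.919, 0.381, 0.052, -0.086]
wrist_force: [-0.2, 0.4, -0.6]
finger_gap: 92.0
```

```bash
cat >> o.py <<'E'
from h import *; print(tilt(o))
E
python3 o.py
```

```text
time_s 5.025
joint_positions [-0.995  0.295  1.037  1.144 -0.464  1.79  -0.882]
ee_pos [571.996 193.758 605.342]
eef_rot [ 0.919  0.381  0.052 -0.086]
wrist_force [-0.21   0.356 -0.602]
[[ 0.705  0.709  0.03 ]
 [ 0.691 -0.695  0.198]
 [ 0.161 -0.119 -0.98 ]]
tilt 11.5 az 81.3  y.z -0.119 x.z 0.161 yaz -44.4
```

```bash
cat > kin.py <<'E'
import numpy as np, itertools
from scipy.spatial.transform import Rotation as R
D=[([-1.36600533,.46834975,-.01161882,1.60364091,.00602137,1.07137697,-.05626649],[159.34,629.56,213.65],[.12358,.99233,-.00087,-.00004]),
([-1.38,.348,.008,1.107,-.003,1.677,-.05],[159.66,631.21,520.56],[.124,.992,.005,0]),
([-1.673,.217,.449,.892,-.121,1.841,.003],[156.2,581.7,710.5],[.139,.985,.105,.008]),
([-1.674,.195,.368,1.326,-.094,1.445,.001],[148.9,620.5,522.2],[.126,.988,.095,0]),
([-.995,.295,1.037,1.144,-.464,1.79,-.882],[572,193.8,605.3],[.919,.381,.052,-.086])]
E
python3 - <<'E'
from kin import *
from scipy.optimize import least_squares
def ori(q,s):
    r=R.identity()
    for i,a in enumerate('zyzyzyz'): r=r*R.from_euler(a,s[i]*q[i])
    return r
for s3,s5,s7 in itertools.product((1,-1),repeat=3):
  for s1 in (1,-1):
    s=[s1,1,s3,1,s5,1,s7]
    def f(p): 
        A,B=R.from_rotvec(p[:3]),R.from_rotvec(p[3:])
        return np.concatenate([((A*ori(q,s)*B).inv()*R.from_quat(e)).as_rotvec() for q,x,e in D])
    best=min((least_squares(f,np.array(list(a)+[0,0,b])) for a in ([0,0,0],[0,0,3.1]) for b in (0,1.6,3.1)),key=lambda r:r.cost)
    print(s,best.cost.round(5),best.x.round(3))
E
```

```text
[1, 1, 1, 1, 1, 1, 1] 1.73636 [-1.150e-01 -1.000e-03  2.970e+00 -3.000e-02  3.000e-02  1.506e+00]
[-1, 1, 1, 1, 1, 1, 1] 0.57992 [ 2.933  0.471  0.357 -2.676 -1.333 -0.346]
[1, 1, 1, 1, 1, 1, -1] 1.16767 [-0.156 -2.95  -0.066  2.384  1.821 -0.136]
[-1, 1, 1, 1, 1, 1, -1] 1.05708 [-5.246 -2.26  -1.416  0.481  0.022  2.267]
[1, 1, 1, 1, -1, 1, 1] 1.38467 [-0.013 -0.564  2.133  0.315  0.381  0.777]
[-1, 1, 1, 1, -1, 1, 1] 0.45884 [ 3.084 -2.129  0.321 -0.721 -2.459  0.398]
[1, 1, 1, 1, -1, 1, -1] 0.5376 [-0.41   2.159  0.499 -1.906 -0.876 -0.029]
[-1, 1, 1, 1, -1, 1, -1] 0.89087 [ 1.91  -1.001  3.287 -3.827 -6.098 -0.617]
[1, 1, -1, 1, 1, 1, 1] 0.89087 [-2.118 -1.055  1.231 -0.099  2.272  0.613]
[-1, 1, -1, 1, 1, 1, 1] 0.5376 [-2.088  4.481 -1.716 -0.03   1.284  2.028]
[1, 1, -1, 1, 1, 1, -1] 0.45884 [-0.193 -0.724  1.857  0.304  0.558  0.551]
[-1, 1, -1, 1, 1, 1, -1] 0.03015 [ 0.434 -0.097  0.798  0.409  0.417  2.243]
[1, 1, -1, 1, -1, 1, 1] 1.05708 [-0.158  3.238  0.582 -2.801 -1.251  0.594]
[-1, 1, -1, 1, -1, 1, 1] 1.16767 [ 0.044  0.186 -0.104  0.104 -0.161  1.834]
[1, 1, -1, 1, -1, 1, -1] 0.57992 [-0.417  0.261  3.421 -0.284  0.163  2.201]
[-1, 1, -1, 1, -1, 1, -1] 0.0 [ 1.000e-03  0.000e+00 -0.000e+00  0.000e+00 -0.000e+00  1.571e+00]
```

```bash
cat >> kin.py <<'E'
S=[-1,1,-1,1,-1,1,-1]
def fk(q,p,all=False):
    # p: d1(z), a(z), ex1, ex2, b(z), wx, t(z)
    d1,a,e1,e2,b,wx,t=p
    offs=[[0,0,d1],[0,0,0],[e1,0,a],[e2,0,0],[0,0,b],[wx,0,0],[0,0,t]]
    r=R.identity(); x=np.zeros(3); L=[]
    for i,ax in enumerate('zyzyzyz'):
        r=r*R.from_euler(ax,S[i]*q[i]); x=x+r.apply(offs[i]); L.append(x)
    r=r*R.from_euler('z',np.pi/2)
    return (x,r,L) if all else (x,r)
LO=np.array([-2.53,-.31,-1.57,.28,-1.29,.15,-2.92]); HI=np.array([2.53,2.02,1.55,2.44,4.43,1.84,2.92])
E
python3 - <<'E'
from kin import *
from scipy.optimize import least_squares
f=lambda p:np.concatenate([fk(q,p)[0]-x for q,x,e in D])
r=least_squares(f,[350,450,20,-20,450,20,350]); print(r.x.round(1)); print(r.fun.round(1))
E
```

```text
[389.9 401.1  28.6 -14.5 469.3 -19.9 307.4]
[-34.2   2.7   1.1 -32.6   7.3  -1.8 -20.8   5.   -1.1 -20.5  13.1   1.7
  -2.4 -10.1   0.2]
```

```bash
cat >> kin.py <<'E'
def fk(q,p,all=False):
    p=np.asarray(p)
    z=lambda i:[p[7+i]]
    d1,a,e1,e2,b,wx,t=p[:7]; y=p[7:14]
    offs=[[0,y[0],d1],[0,y[1],0],[e1,y[2],a],[e2,y[3],0],[0,y[4],b],[wx,y[5],0],[0,0,t]]
    r=R.identity(); x=np.zeros(3); L=[]
    for i,ax in enumerate('zyzyzyz'):
        r=r*R.from_euler(ax,S[i]*q[i]); x=x+r.apply(offs[i]); L.append(x)
    r=r*R.from_euler('z',np.pi/2)
    return (x,r,L) if all else (x,r)
def fit():
    from scipy.optimize import least_squares
    p0=np.array([365,395,-20,-20,385,-15,350]+[0,0,0,0,0,0,0.]);w=np.array([.02,.02,.03,.03,.01,.03,.003]+[.02]*7)
    f=lambda p:np.concatenate([fk(q,p)[0]-x for q,x,e in D]+[(p-p0)*w])
    r=least_squares(f,p0); return r.x,r.fun[:3*len(D)]
E
python3 -c "
from kin import *
p,f=fit(); print(p.round(1)); print(f.round(1))"
```

```text
[ 3.094e+02  5.175e+02 -2.200e+00 -1.000e+00  4.730e+02 -2.400e+00
  3.321e+02 -1.420e+01 -1.420e+01 -2.300e+00 -2.300e+00 -2.000e-01
 -2.000e-01  0.000e+00]
[ 0.1  0.  -0.  -0.3 -0.3 -0.4 -0.4  0.2  0.3  0.5  0.1  0.3 -0.  -0.2
 -0.1]
```

```bash
cat >> kin.py <<'E'
P=fit()[0]
def pose(tiltdeg,az):
    t,a=np.radians([tiltdeg,az]); z=np.array([np.sin(t)*np.cos(a),np.sin(t)*np.sin(a),-np.cos(t)])
    y=np.array([np.sin(a),-np.cos(a),0]); x=np.cross(y,z); return R.from_matrix(np.stack([x,y,z],1))
def ik(x,r,q0,w=300):
    from scipy.optimize import least_squares
    def f(q):
        a,b=fk(q,P); return np.concatenate([a-x,w*(b.inv()*r).as_rotvec()])
    return least_squares(f,np.clip(q0,LO+1e-3,HI-1e-3),bounds=(LO,HI))
E
python3 - <<'E'
from kin import *
rng=np.random.default_rng(1)
h=np.array([.8258,.564,0])
for tl in (30,37,45):
  r=pose(tl,34.3); z=r.as_matrix()[:,2]
  for nm,g in (("stage",np.array([639.6,263.9,65])),("entry",np.array([639.6,263.9,160])-150*h),("can",np.array([531,-375,45])),("canup",np.array([531,-375,200])),("mid",np.array([450,0,250.]))):
    res=[]
    for k in range(12):
        q0=rng.uniform(LO,HI); 
        if k<4: q0=np.array([-.5+.3*k,.5,.3,1.6,-.2,1.,-.9])
        s=ik(g+19*z,r,q0)
        if s.cost<1: res.append(s.x)
    u=[]
    for x in res:
        if all(abs(x-y).max()>.3 for y in u): u.append(x)
    print(tl,nm,len(res)); [print("   ",x.round(2), (np.minimum(x-LO,HI-x)).min().round(2)) for x in u[:4]]
E
```

```text
30 stage 3
    [-1.31  1.46  1.55  2.05  4.28  1.39 -0.18] 0.0
    [-0.01  0.66 -0.48  1.97  1.26  0.16 -2.51] 0.01
30 entry 7
    [-0.15  0.24 -0.19  2.28 -0.64  0.15 -0.68] 0.0
30 can 9
    [ 0.94  0.72 -0.18  1.8  -0.69  0.65  0.4 ] 0.5
    [ 1.4   0.93 -0.86  1.77  0.25  0.57 -0.35] 0.42
    [ 1.26  0.83 -0.63  1.78 -0.13  0.55 -0.05] 0.4
30 canup 10
    [ 0.71  0.49  0.12  1.77 -0.73  0.94  0.3 ] 0.56
    [ 0.44  0.52  0.48  1.78 -0.91  1.05  0.43] 0.38
    [ 1.24  0.57 -0.6   1.73 -0.28  0.81 -0.05] 0.66
    [ 1.01  0.51 -0.28  1.74 -0.5   0.86  0.13] 0.7
30 mid 9
    [-0.13 -0.08  0.29  2.35 -0.64  0.57 -0.32] 0.09
    [ 0.21 -0.06 -0.05  2.33 -0.68  0.58 -0.28] 0.11
    [ 1.8   0.03 -1.57  2.28 -0.65  0.6  -0.24] 0.0
    [-0.89 -0.22  0.99  2.38 -0.31  0.51 -0.61] 0.06
37 stage 6
    [ 0.4   0.94 -1.03  2.02  1.96  0.52 -2.92] 0.0
    [-0.22  0.62 -0.2   2.05  3.4   0.15  1.56] 0.0
    [ 0.03  0.68 -0.51  2.04  2.44  0.18  2.63] 0.03
    [-0.51  0.61  0.16  2.07  4.01  0.27  0.84] 0.12
37 entry 4
    [ 0.87  0.96 -1.53  2.3   1.74  0.74 -2.67] 0.04
    [-0.12  0.24 -0.2   2.3
[... 819 characters left out ...]
19  2.12  3.38  0.39  1.6 ] 0.24
    [-0.61  0.65  0.29  2.15  3.74  0.52  1.07] 0.29
45 entry 6
    [ 0.91  0.98 -1.49  2.38  2.07  0.68 -2.91] 0.01
    [-0.15  0.27 -0.12  2.43  3.75  0.37  1.25] 0.01
45 can 12
    [ 1.04  0.8  -0.17  1.81 -1.03  0.8   0.79] 0.26
    [ 1.26  0.86 -0.48  1.8  -0.75  0.66  0.6 ] 0.51
    [ 0.8   0.79  0.14  1.83 -1.23  0.96  0.9 ] 0.06
    [0.11 1.32 1.24 1.87 4.42 1.84 0.96] 0.0
45 canup 10
    [ 0.71  0.55  0.26  1.81 -1.1   1.11  0.65] 0.19
    [ 0.38  0.64  0.72  1.83 -1.28  1.32  0.75] 0.01
    [ 1.53  0.75 -0.88  1.76 -0.33  0.75  0.09] 0.6
    [ 1.66  0.9  -1.13  1.75  0.02  0.73 -0.18] 0.44
45 mid 2
    [ 1.84  0.24 -1.57  2.4  -1.03  0.43  0.25] 0.0
```

```bash
cat > feas.py <<'E'
from kin import *
import sys
h=np.array([.8258,.564,0])
def best(g,r,n=25,seed=0):
    rng=np.random.default_rng(seed); z=r.as_matrix()[:,2]; B=[]
    for k in range(n):
        s=ik(g+19*z,r,rng.uniform(LO,HI))
        if s.cost<1: B.append(s.x)
    m=[(np.minimum(x-LO,HI-x)).min() for x in B]
    return sorted(zip(m,[x.round(2).tolist() for x in B]),reverse=True)
st=np.array([639.6,263.9,0])
for tl in (22,27,32,37):
  for roll in (0,180):
   for az in (34.3,28):
    r=pose(tl,az)*R.from_euler('z',roll,degrees=True)
    print(tl,roll,az)
    for nm,g in (("stage",st+[0,0,60]),("edge",st-56*h+[0,0,145]),("entry",st-130*h+[0,0,155])):
        b=best(g,r); print("  ",nm,len(b),[(round(m,2),x) for m,x in b[:2]])
E
time python3 feas.py
```

```text
Still running in the background as job /tmp/bash_jobs.1000/909334cb8f4f (pid 841). You'll get a notice when it ends.
```

Edit , replacing
```

```
with
```

```

```bash
cat /tmp/bash_jobs.1000/909334cb8f4f/stdout; nproc
```

```text
4
```

```bash
cat > test.py <<'E'
from fk import *
from kin import D
rots=[R.from_quat(d[2]).as_matrix() for d in D]
def play(q,rowsl,M0=None,null=None,lam=1e-2,iters=30,x0=None):
    """rows: (dx,dy,dz cm,twist deg). rate-limited"""
    X,N,_=fj(q); 
    px,pM=X.copy(),N.copy()
    for r in rowsl:
        tx=X+N@np.array(r[:3])*10; tM=N@R.from_euler('z',r[3],degrees=True).as_matrix()
        d=tx-px; L=np.linalg.norm(d); px=px+d*min(1,62.5/max(L,1e-9))
        w=rv(tM@pM.T); a=np.linalg.norm(w); pM=R.from_rotvec(w*min(1,.1867/max(a,1e-9))).as_matrix()@pM
        q,e=step(q,px,pM,null=null,lam=lam,iters=iters)
        px,pM,_=fj(q) if 0 else (px,pM,0)
    return q
if __name__=="__main__":
  for lam in (1e-3,1e-2,1e-1):
   for it in (3,30):
    q=np.array(D[0][0]); out=[]
    q=play(q,[(0,0,-6*k,0) for k in (1,2,3,4,5,5)],lam=lam,iters=it); out.append(q)
    q=np.array(D[1][0]); q=play(q,[(0,0,-6*k,0) for k in (1,2,3,4,4)],lam=lam,iters=it); out.append(q)
    q=np.array(D[2][0]); q=play(q,[(0,0,6*k,0) for k in (1,2,3,3)],lam=lam,iters=it); out.append(q)
    q=np.array(D[3][0]); q=play(q,[(-5.1*k,-2.8*k,-1.46*k,10*k) for k in range(1,11)]+[(-51.2,-28.5,-14.6,110),(-51.2,-28.5,-14.6,120)],lam=lam,iters=it); out.append(q)
    print(lam,it)
    for i,o in enumerate(out): x,M,_=fj(o); print("  ",o.round(2),"act",np.round(D[i+1][0],2),x.round(0),"act",np.round(D[i+1][1]))
E
python3 test.py
```

```text
0.001 3
   [-1.38  0.35  0.01  1.11 -0.    1.68 -0.05] act [-1.38  0.35  0.01  1.11 -0.    1.68 -0.05] [159. 630. 514.] act [160. 631. 521.]
   [-1.51  0.29  0.22  0.79 -0.08  1.84 -0.01] act [-1.67  0.22  0.45  0.89 -0.12  1.84  0.  ] [156. 623. 708.] act [156. 582. 710.]
   [-1.7   0.19  0.42  1.32 -0.09  1.44 -0.  ] act [-1.67  0.2   0.37  1.33 -0.09  1.44  0.  ] [164. 619. 535.] act [149. 620. 522.]
   [-1.    0.3   1.03  1.15 -0.46  1.79 -0.88] act [-1.    0.3   1.04  1.14 -0.46  1.79 -0.88] [571. 195. 600.] act [572. 194. 605.]
0.001 30
   [-1.38  0.35  0.01  1.11 -0.    1.68 -0.05] act [-1.38  0.35  0.01  1.11 -0.    1.68 -0.05] [159. 630. 514.] act [160. 631. 521.]
   [-1.61  0.23  0.37  0.77 -0.13  1.84 -0.  ] act [-1.67  0.22  0.45  0.89 -0.12  1.84  0.  ] [151. 599. 759.] act [156. 582. 710.]
   [-1.7   0.19  0.42  1.32 -0.09  1.44 -0.  ] act [-1.67  0.2   0.37  1.33 -0.09  1.44  0.  ] [164. 619. 535.] act [149. 620. 522.]
   [-1.    0.3   1.03  1.15 -0.46  1.79 -0.88] act [-1.    0.3   1.04  1.14 -0.46  1.79 -0.88] [571. 195. 600.] act [572. 194. 605.]
0.01 3
   [-1.38  0
[... 1436 characters left out ...]
. 535.] act [149. 620. 522.]
   [-1.    0.3   1.03  1.15 -0.45  1.79 -0.88] act [-1.    0.3   1.04  1.14 -0.46  1.79 -0.88] [571. 195. 600.] act [572. 194. 605.]
0.1 30
   [-1.38  0.35  0.01  1.11 -0.    1.68 -0.05] act [-1.38  0.35  0.01  1.11 -0.    1.68 -0.05] [159. 630. 514.] act [160. 631. 521.]
   [-1.54  0.28  0.27  0.79 -0.08  1.84 -0.  ] act [-1.67  0.22  0.45  0.89 -0.12  1.84  0.  ] [156. 617. 719.] act [156. 582. 710.]
   [-1.7   0.19  0.42  1.32 -0.09  1.44 -0.  ] act [-1.67  0.2   0.37  1.33 -0.09  1.44  0.  ] [164. 619. 535.] act [149. 620. 522.]
   [-1.    0.3   1.03  1.15 -0.45  1.79 -0.88] act [-1.    0.3   1.04  1.14 -0.46  1.79 -0.88] [571. 195. 600.] act [572. 194. 605.]
```

```bash
cat > t2.py <<'E'
import fk; from fk import *; from kin import D
def tl(M): z=M[:,2]; return np.degrees(np.arccos(-z[2])).round(1),np.degrees(np.arctan2(z[1],z[0])).round(0)
for w in (100,300,600,1000,2000):
  fk.W=np.array([1,1,1,w,w,w])
  for lam in (1e-3,1e-2,1e-1,1):
   for it in (1,3,10):
    q=np.array(D[1][0]); X,N,_=fj(q); N=R.from_quat([.1236,.99233,0,0]).as_matrix(); px=X.copy()
    for k in (1,2,3,4,4):
        tx=X+N@[0,0,-60*k]; d=tx-px; L=np.linalg.norm(d); px=px+d*min(1,62.5/max(L,1e-9)); q,e=step(q,px,N,lam=lam,iters=it)
    x,M,_=fj(q); print(w,lam,it,q.round(2),x.round(0),tl(M))
print(np.round(D[2][0],2),tl(R.from_quat(D[2][2]).as_matrix()))
E
python3 t2.py
```

```text
100 0.001 1 [-1.5   0.34  0.23  0.74 -0.09  1.84 -0.01] [161. 644. 705.] (np.float64(13.4), np.float64(77.0))
100 0.001 3 [-1.44  0.29  0.11  0.7  -0.03  1.84 -0.04] [159. 626. 752.] (np.float64(17.9), np.float64(77.0))
100 0.001 10 [-1.48  0.28  0.17  0.69 -0.05  1.84 -0.03] [158. 624. 764.] (np.float64(19.2), np.float64(77.0))
100 0.01 1 [-1.53  0.29  0.27  0.7  -0.09  1.84 -0.  ] [159. 629. 754.] (np.float64(18.2), np.float64(76.0))
100 0.01 3 [-1.54  0.29  0.27  0.7  -0.09  1.84 -0.  ] [159. 629. 754.] (np.float64(18.2), np.float64(76.0))
100 0.01 10 [-1.54  0.29  0.27  0.7  -0.09  1.84 -0.  ] [159. 629. 754.] (np.float64(18.2), np.float64(76.0))
100 0.1 1 [-1.42  0.29  0.08  0.69 -0.02  1.84 -0.04] [159. 629. 754.] (np.float64(18.3), np.float64(78.0))
100 0.1 3 [-1.47  0.29  0.16  0.69 -0.05  1.84 -0.02] [159. 629. 754.] (np.float64(18.2), np.float64(77.0))
100 0.1 10 [-1.53  0.29  0.26  0.7  -0.09  1.84 -0.01] [159. 629. 754.] (np.float64(18.2), np.float64(76.0))
100 1 1 [-1.39  0.3   0.03  0.69 -0.    1.84 -0.05] [159. 629. 754.] (np.float64(18.3), np.float64(78.0))
100 1 3 [-
[... 4786 characters left out ...]
 0.23  1.01 -0.05  1.84 -0.01] [144. 585. 618.] (np.float64(1.9), np.float64(57.0))
2000 0.1 3 [-1.61  0.28  0.34  1.01 -0.1   1.84  0.02] [149. 589. 614.] (np.float64(1.5), np.float64(78.0))
2000 0.1 10 [-1.6   0.28  0.33  1.01 -0.1   1.84  0.01] [148. 588. 614.] (np.float64(1.5), np.float64(79.0))
2000 1 1 [-1.47  0.28  0.14  1.   -0.04  1.84 -0.03] [149. 589. 610.] (np.float64(1.1), np.float64(77.0))
2000 1 3 [-1.53  0.28  0.23  1.01 -0.07  1.84 -0.01] [149. 589. 611.] (np.float64(1.1), np.float64(76.0))
2000 1 10 [-1.54  0.28  0.25  1.01 -0.07  1.84 -0.  ] [149. 589. 611.] (np.float64(1.1), np.float64(76.0))
[-1.67  0.22  0.45  0.89 -0.12  1.84  0.  ] (np.float64(12.1), np.float64(78.0))
```

```bash
cat > plan.py <<'E'
import fk,sys,pickle; from fk import *
fk.W=np.array([1,1,1,450,450,450.])
h=np.array([.8258,.564,0]); st=np.array([639.6,263.9,0]); can=np.array([531,-375,0.])
def tl(M): z=M[:,2]; return np.degrees(np.arccos(-z[2])),np.degrees(np.arctan2(z[1],z[0]))
def go(q,tx,tw=0,it=6,maxrows=16):
    """straight move to world tx with twist tw (deg) -> q, rows, pos err"""
    X,N,_=fj(q); tM=N@R.from_euler('z',tw,degrees=True).as_matrix(); px,pM=X.copy(),N.copy(); n=0
    w=rv(tM@N.T); k=max(1,int(np.ceil(max(np.linalg.norm(tx-X)/60,np.linalg.norm(w)/.18))))
    k=min(k,maxrows)
    for i in range(1,k+1):
        f=i/k; q,e=step(q,X+(tx-X)*f,R.from_rotvec(w*f).as_matrix()@N,lam=1e-2,iters=it)
    return q,k,e
def level_twist(M):
    # twist angle making y horizontal: y' = cos t*y + sin t*x... find both
    x,y=M[2,0],M[2,1]; t=np.degrees(np.arctan2(y,x)) # y'z = -sin t x + cos t y =0
    return [((t+90)%180)-90, ((t+90)%180)-90+180, ((t+90)%180)-90-180]
def route(q,verbose=False):
    best=(1e9,None)
    x,M,_=fj(q); t,a=tl(M)
    for tw in level_twist(M):
        c=0; qq=q; L=[]
        for g,tt in ((can+[0,0,300],tw),(can+[0,0,220],0),(can+[0,0,42],0),(can+[0,0,250],0),(np.array([480,-100,270.]),0),(st-140*h+[0,0,200],0),(st-130*h+[0,0,155],0),(st-56*h+[0,0,145],0),(st+[0,0,60],0)):
            _,Mq,_=fj(qq); qq,k,e=go(qq,g+19*Mq[:,2],tt); L.append((round(e,1),qq.round(2),[round(v,1) for v in tl(fj(qq)[1])])); c+=min(e,100)+ (5*max(0,.08-margin(qq)))/.08
            if abs(tt)>100: c+=3
        if c<best[0]: best=(c,tw,L)
    return best
def score(q):
    x,M,_=fj(q); z=M[:,2]; t=np.degrees(np.arccos(-z[2])); a=np.arctan2(z[1],z[0])
    v=t*np.array([np.cos(a),np.sin(a)]); tg=28*np.array([np.cos(.599),np.sin(.599)])
    return np.linalg.norm(v-tg)
def run(q,W):
    n=0
    for (x,y,z,tw) in W:
        q,k,e=go(q,np.array([x,y,z]),tw); n+=k
    return q,n
if __name__=="__main__":
    seed=int(sys.argv[1]); rng=np.random.default_rng(seed); import time; t0=time.time()
    q0=np.array(eval(sys.argv[2])); T=float(sys.argv[3]); best=None
    def samp():
        while 1:
            r=rng.uniform(400,800); a=rng.uniform(-1.2,1.3); z=rng.uniform(480,950); return [r*np.cos(a),r*np.sin(a),z,rng.choice([0,0,-90,-45,45,90])]
    while time.time()-t0<T:
        if best is None or rng.random()<.4: W=[samp() for _ in range(rng.integers(1,5))]
        else:
            W=[list(w) for w in best[1]]; i=rng.integers(len(W))
            u=rng.random()
            if u<.15 and len(W)>1: W.pop(i)
            elif u<.3 and len(W)<6: W.insert(i,samp())
            else:
                W[i][0]+=rng.normal()*60; W[i][1]+=rng.normal()*60; W[i][2]=np.clip(W[i][2]+rng.normal()*60,480,980); W[i][3]+=rng.choice([0,0,-20,20])
        if any(w[0]>680 or np.hypot(w[0],w[1])<350 for w in W): continue
        q,n=run(q0,W); c=3*score(q)+n*.15
        if best is not None and c>best[0]: continue
        if score(q)<12: c+=route(q)[0]
        else: c+=400
        if best is None or c<best[0]: best=(c,W,q,n)
    c,W,q,n=best; print(seed,round(c,1),n,np.round(W).tolist(),q.round(2),score(q).round(1)); rr=route(q); print("  twist",rr[1]); [print("    ",l) for l in rr[2]]
E
for i in 1 2 3 4; do python3 plan.py $i "[-.995,.295,1.037,1.144,-.464,1.79,-.882]" 240 > plan$i.txt 2>&1 & done; wait; cat plan?.txt
```

```text
1 8.9 7 [[488.0, 71.0, 980.0, 40.0]] [ 1.11  0.23 -1.57  0.81  0.14  1.84 -1.89] 0.4
  twist -33.82192833113026
     (np.float64(0.0), array([ 1.5 ,  0.62, -1.05,  1.61,  0.09,  1.  , -0.4 ]), [np.float64(27.8), np.float64(35.0)])
     (np.float64(0.0), array([ 1.47,  0.7 , -0.99,  1.69,  0.14,  0.86, -0.39]), [np.float64(27.8), np.float64(35.0)])
     (np.float64(0.0), array([ 1.37,  0.92, -0.83,  1.77,  0.27,  0.59, -0.37]), [np.float64(27.8), np.float64(35.0)])
     (np.float64(0.0), array([ 1.48,  0.67, -1.02,  1.66,  0.12,  0.91, -0.4 ]), [np.float64(27.8), np.float64(35.0)])
     (np.float64(0.0), array([ 1.61,  0.3 , -1.36,  2.11, -0.14,  0.67, -0.55]), [np.float64(27.8), np.float64(35.0)])
     (np.float64(0.0), array([ 0.37,  0.27, -0.77,  2.17,  0.21,  0.31, -1.48]), [np.float64(27.8), np.float64(35.0)])
     (np.float64(0.0), array([ 0.21,  0.35, -0.61,  2.19,  0.34,  0.2 , -1.61]), [np.float64(27.8), np.float64(35.0)])
     (np.float64(0.0), array([ 0.04,  0.45, -0.49,  2.05,  0.39,  0.24, -1.69]), [np.float64(27.8), np.float64(35.0)])
     (np.float64(0.0), array([-0.08,
[... 2995 characters left out ...]
t64(0.0), array([ 1.55,  0.74, -1.15,  1.67,  0.27,  0.92, -0.53]), [np.float64(28.1), np.float64(33.9)])
     (np.float64(0.0), array([ 1.68,  0.4 , -1.48,  2.12,  0.05,  0.65, -0.75]), [np.float64(28.1), np.float64(33.9)])
     (np.float64(0.0), array([ 0.41,  0.28, -0.82,  2.17,  0.29,  0.3 , -1.58]), [np.float64(28.1), np.float64(33.9)])
     (np.float64(0.0), array([ 0.22,  0.35, -0.63,  2.2 ,  0.44,  0.2 , -1.72]), [np.float64(28.1), np.float64(33.9)])
     (np.float64(0.0), array([ 0.05,  0.45, -0.51,  2.05,  0.49,  0.23, -1.79]), [np.float64(28.1), np.float64(33.9)])
     (np.float64(0.0), array([-0.09,  0.65, -0.39,  1.95,  0.93,  0.15, -2.22]), [np.float64(28.1), np.float64(33.9)])
```

```bash
python3 - <<'E'
from rig import bot; from h import *
o=bot.observe(); print(rows(o,[474,-66,827],11))
E
```

```text
[-21.28   8.48 -27.15]
```

>>> play_rows:
  increments:
    - [100, -3.5, 1.4, -4.5, 7.5]
    - [100, -7, 2.8, -9, 15]
    - [100, -10.6, 4.2, -13.6, 22]
    - [100, -14, 5.6, -18, 30]
    - [100, -17.7, 7, -22.6, 37]
    - [100, -21.3, 8.5, -27.2, 45]
    - [100, -21.3, 8.5, -27.2, 45]

```text
time_s: 5.9
ee_pos: [525.7, 57.0, 662.1]
eef_rot: [0.989, 0.099, 0.037, -0.102]
wrist_force: [0.6, -0.9, -0.2]
finger_gap: 91.6
```

```bash
python3 o.py | grep -v "\[\["; python3 - <<'E'
from plan import *
q=np.array([-.995,.295,1.037,1.144,-.464,1.79,-.882]); q,n=run(q,[[474,-66,827,45]]); print(q.round(2),fj(q)[0].round(),tl(fj(q)[1]))
E
```

```text
time_s 5.9
joint_positions [ 0.55   0.197 -0.772  1.061 -0.062  1.843 -1.596]
ee_pos [525.75   57.018 662.083]
eef_rot [ 0.989  0.099  0.037 -0.102]
wrist_force [ 0.603 -0.909 -0.236]
 [ 0.189 -0.959  0.21 ]
 [ 0.093 -0.195 -0.976]]
tilt 12.5 az 76.0  y.z -0.195 x.z 0.093 yaz -78.0
[ 1.51  0.1  -1.37  1.   -0.14  1.84 -1.53] [469. -81. 762.] (np.float64(20.90147119750812), np.float64(31.201955493524032))
```

```bash
python3 - <<'E'
s=open('plan.py').read()
s=s.replace("450,450,450.","500,500,500.").replace("tg=28","tg=26")
s=s.replace("""    for i in range(1,k+1):
        f=i/k; q,e=""","""    VM=np.array([.22,.22,.27,.27,.27,.27,.27])
    for i in range(1,k+1+(1 if k>1 else 0)):
        f=min(1,i/k); qo=q; q,e=""").replace("    return q,k,e\n","    return q,k+1,e\n").replace("@N,lam=1e-2,iters=it)\n","@N,lam=1e-2,iters=it); dq=q-qo; q=qo+dq/max(1,(abs(dq)/VM).max())\n    e=np.linalg.norm(err(q,tx,tM)[0]*fk.W)\n",1)
s=s.replace(".08",".15")
s=s.replace("q,n=run(q0,W); c=3*score(q)","q,n=run(q0,W); c=2*max(0,score(q)-1)")
open('plan.py','w').write(s)
E
Q=$(python3 -c "
from rig import bot; print(bot.observe()['joint_positions'].tolist())"); echo $Q
for i in 1 2 3 4; do python3 plan.py $i "$Q" 200 > plan$i.txt 2>&1 & done; wait; sed 's/np.float64//g' plan?.txt
```

```text
[0.5503594286799606, 0.19687196787428088, -0.7719859276502374, 1.061146180533145, -0.06150745003498766, 1.8425157881826364, -1.5955770577640516]
1 4.2 7 [[439.0, -68.0, 946.0, -20.0]] [ 1.48  0.18 -1.57  0.93 -0.04  1.84 -1.13] 1.6
  twist -5.67131742356743
     ((0.0), array([ 1.5 ,  0.65, -1.11,  1.6 ,  0.22,  1.04, -0.51]), [(24.4), (34.9)])
     ((0.0), array([ 1.47,  0.72, -1.05,  1.67,  0.28,  0.9 , -0.52]), [(24.4), (34.9)])
     ((0.0), array([ 1.37,  0.93, -0.87,  1.76,  0.42,  0.63, -0.53]), [(24.4), (34.9)])
     ((0.0), array([ 1.48,  0.7 , -1.08,  1.65,  0.25,  0.95, -0.52]), [(24.4), (34.9)])
     ((0.0), array([ 1.59,  0.33, -1.39,  2.08,  0.02,  0.71, -0.72]), [(24.4), (34.9)])
     ((0.0), array([ 0.43,  0.31, -0.86,  2.13,  0.34,  0.41, -1.61]), [(24.4), (34.9)])
     ((0.0), array([ 0.28,  0.38, -0.72,  2.15,  0.47,  0.31, -1.73]), [(24.4), (34.9)])
     ((0.0), array([ 0.13,  0.49, -0.62,  2.  ,  0.54,  0.36, -1.81]), [(24.4), (34.9)])
     ((0.0), array([-0.07,  0.66, -0.42,  1.91,  0.67,  0.24, -1.94]), [(24.4), (34.9)])
2 4.4 8 [[482.0, 37.0, 901.0, 70.0]] [ 1.
[... 2093 characters left out ...]
, array([ 1.47,  0.71, -1.03,  1.68,  0.24,  0.89,  2.65]), [(25.0), (34.4)])
     ((0.0), array([ 1.36,  0.92, -0.86,  1.76,  0.39,  0.61,  2.64]), [(25.0), (34.4)])
     ((0.0), array([ 1.48,  0.68, -1.06,  1.65,  0.22,  0.94,  2.64]), [(25.0), (34.4)])
     ((0.0), array([ 1.59,  0.32, -1.38,  2.09, -0.03,  0.7 ,  2.45]), [(25.0), (34.4)])
     ((0.0), array([ 0.41,  0.3 , -0.84,  2.14,  0.33,  0.39,  1.54]), [(25.0), (34.4)])
     ((0.0), array([ 0.26,  0.37, -0.69,  2.16,  0.46,  0.29,  1.41]), [(25.0), (34.4)])
     ((0.0), array([ 0.1 ,  0.48, -0.59,  2.01,  0.52,  0.33,  1.33]), [(25.0), (34.4)])
     ((0.0), array([-0.1 ,  0.65, -0.39,  1.92,  0.65,  0.22,  1.2 ]), [(25.0), (34.4)])
```

```bash
python3 - <<'E'
from rig import bot; from h import *
o=bot.observe(); print(rows(o,[496,-29,876],11))
E
```

```text
[ -2.55   3.47 -22.85]
```

>>> play_rows:
  increments:
    - [100, -0.6, 0.9, -5.7, -7.5]
    - [100, -1.3, 1.7, -11.4, -15]
    - [100, -1.9, 2.6, -17.1, -22]
    - [100, -2.5, 3.5, -22.8, -30]

```text
time_s: 6.4
ee_pos: [519.4, 41.6, 700.3]
eef_rot: [0.952, 0.279, 0.094, -0.078]
wrist_force: [0.8, 2.6, -1.8]
finger_gap: 92.1
```

```bash
python3 o.py; python3 - <<'E'
from plan import *
from rig import bot
q=np.array(bot.observe()["joint_positions"]); print(score(q)); rr=route(np.clip(q,LO,HI)); print(rr[0],rr[1]); [print("    ",l) for l in rr[2]]
E
```

```text
time_s 6.4
joint_positions [ 0.681  0.171 -0.887  1.017 -0.042  1.843 -1.203]
ee_pos [519.411  41.604 700.289]
eef_rot [ 0.952  0.279  0.094 -0.078]
wrist_force [ 0.835  2.599 -1.849]
[[ 0.826  0.546  0.136]
 [ 0.517 -0.832  0.2  ]
 [ 0.222 -0.095 -0.97 ]]
tilt 14.0 az 55.8  y.z -0.095 x.z 0.222 yaz -56.7
13.951716529960374
2.144208443908011e-12 -22.753717308038304
     (np.float64(0.0), array([ 1.15,  0.53, -0.68,  1.49,  0.09,  1.21, -0.1 ]), [np.float64(14.1), np.float64(55.4)])
     (np.float64(0.0), array([ 1.14,  0.6 , -0.66,  1.58,  0.12,  1.06, -0.1 ]), [np.float64(14.1), np.float64(55.4)])
     (np.float64(0.0), array([ 1.08,  0.81, -0.57,  1.67,  0.23,  0.77, -0.11]), [np.float64(14.1), np.float64(55.4)])
     (np.float64(0.0), array([ 1.14,  0.57, -0.67,  1.55,  0.11,  1.12, -0.1 ]), [np.float64(14.1), np.float64(55.4)])
     (np.float64(0.0), array([ 1.05,  0.22, -0.86,  1.97, -0.07,  0.94, -0.35]), [np.float64(14.1), np.float64(55.4)])
     (np.float64(0.0), array([ 0.36,  0.39, -0.81,  1.98,  0.22,  0.69, -1.14]), [np.float64(14.1), np.float64(55.4)])
     (np.float64(0.0), array([ 0.29,  0.46, -0.74,  1.99,  0.3 ,  0.61, -1.2 ]), [np.float64(14.1), np.float64(55.4)])
     (np.float64(0.0), array([ 0.16,  0.57, -0.68,  1.83,  0.36,  0.66, -1.27]), [np.float64(14.1), np.float64(55.4)])
     (np.float64(0.0), array([ 0.03,  0.75, -0.57,  1.74,  0.45,  0.57, -1.33]), [np.float64(14.1), np.float64(55.4)])
```

>>> play_rows:
  increments:
    - [100, 1.4, -0.6, -6, 0]
    - [100, 2.7, -1.2, -12, 0]
    - [100, 4.1, -1.8, -18, 0]
    - [100, 5.5, -2.4, -24, 0]
    - [100, 6.8, -3, -30, 0]
    - [100, 8, -3.4, -35, 0]

```text
time_s: 7.15
ee_pos: [489.2, 51.2, 779.8]
eef_rot: [0.945, 0.265, 0.172, -0.088]
wrist_force: [2.4, 0.6, -0.8]
finger_gap: 92.2
```

```bash
python3 o.py
```

```text
time_s 7.15
joint_positions [ 0.738  0.056 -0.795  0.95  -0.213  1.843 -1.164]
ee_pos [489.159  51.154 779.766]
eef_rot [ 0.945  0.265  0.172 -0.088]
wrist_force [ 2.418  0.575 -0.841]
[[ 0.8    0.531  0.279]
 [ 0.47  -0.844  0.257]
 [ 0.372 -0.075 -0.925]]
tilt 22.3 az 42.7  y.z -0.075 x.z 0.372 yaz -57.8
```

>>> play_rows:
  increments:
    - [100, 2.2, -0.4, -5.5, 0]
    - [100, 4.4, -0.8, -11, 0]
    - [100, 6.6, -1.2, -16.5, 0]
    - [100, 8.8, -1.6, -22, 0]
    - [100, 11, -2, -27, 0]

```text
time_s: 7.78
ee_pos: [494.6, 82.8, 824.8]
eef_rot: [0.94, 0.26, 0.209, -0.066]
wrist_force: [-0.5, 1.2, -0.9]
finger_gap: 91.8
```

```bash
python3 o.py;  python3 - <<'E'
from plan import *
from rig import bot
q=np.array(bot.observe()["joint_positions"]); print(score(q)); rr=route(np.clip(q,LO,HI)); print(rr[0],rr[1]); [print("    ",l) for l in rr[2]]
E
```

```text
time_s 7.775
joint_positions [ 0.38   0.045 -0.524  0.852 -0.166  1.842 -1.249]
ee_pos [494.571  82.835 824.766]
eef_rot [ 0.94   0.26   0.209 -0.066]
wrist_force [-0.504  1.22  -0.923]
[[ 0.778  0.516  0.359]
 [ 0.461 -0.857  0.233]
 [ 0.428 -0.016 -0.904]]
tilt 25.3 az 33.0  y.z -0.016 x.z 0.428 yaz -58.9
0.9008902832707173
7.812017697395309 -1.9929557881490467
     (np.float64(0.0), array([ 0.86,  0.38, -0.12,  1.65, -0.45,  1.04, -0.03]), [np.float64(25.5), np.float64(32.8)])
     (np.float64(0.0), array([ 0.87,  0.46, -0.14,  1.73, -0.48,  0.9 ,  0.04]), [np.float64(25.5), np.float64(32.8)])
     (np.float64(0.0), array([ 0.91,  0.71, -0.19,  1.8 , -0.56,  0.6 ,  0.23]), [np.float64(25.5), np.float64(32.8)])
     (np.float64(0.0), array([ 0.86,  0.42, -0.12,  1.71, -0.47,  0.95,  0.02]), [np.float64(25.5), np.float64(32.8)])
     (np.float64(0.0), array([ 0.63,  0.05, -0.28,  2.14, -0.51,  0.74, -0.3 ]), [np.float64(25.5), np.float64(32.8)])
     (np.float64(0.0), array([ 0.02,  0.21, -0.4 ,  2.16, -0.03,  0.35, -1.33]), [np.float64(25.5), np.float64(32.8)])
     (np.float64(0.0), array([-0.04,  0.3 , -0.35,  2.18,  0.04,  0.24, -1.39]), [np.float64(25.5), np.float64(32.8)])
     (np.float64(0.0), array([-0.17,  0.41, -0.26,  2.03,  0.09,  0.27, -1.47]), [np.float64(25.5), np.float64(32.8)])
     (np.float64(0.0), array([-0.27,  0.62, -0.17,  1.94,  0.14,  0.16, -1.52]), [np.float64(25.5), np.float64(32.8)])
```

```bash
python3 - <<'E'
from h import *
from scipy.optimize import least_squares
for n in ("top","side"):
    s=load(n+".pkl"); Pt=cloud(s); 
    m=(np.hypot(Pt[...,0]-531,Pt[...,1]+375)<75)&(Pt[...,2]>6)&(Pt[...,2]<75)
    Q=Pt[m]; px=s["pixels"][m].astype(int)
    rim=Q[Q[:,2]>55]
    f=lambda p: np.hypot(rim[:,0]-p[0],rim[:,1]-p[1])-28.5
    r=least_squares(f,[531,-375],loss="soft_l1",f_scale=2); print(n,len(Q),len(rim),r.x.round(1),rim[:,2].max().round(1))
    far=Q[np.hypot(Q[:,0]-r.x[0],Q[:,1]-r.x[1])>37]; 
    if len(far): d=far[:,:2]-r.x; print("far",len(far),np.degrees(np.arctan2(d[:,1],d[:,0])).round(0),np.hypot(*d.T).round(0), far[:,2].round())
for nm,(u,v),z in (("bowl",(369,244),25),("jug",(307,249),42),("vase",(338,185),103),("turnt",(338,188),0),("calip",(404,315),0)): print(nm,atz(load("top.pkl"),u,v,z).round(0))
E
```

```text
top 397 114 [ 529.6 -374.4] 66.0
far 21 [-16. -13. -14. -15. -20. -14. -13. -16. -19. -13. -16. -15. -17. -21.
 -15. -17. -15. -18. -12. -16.  63.] [53. 50. 48. 47. 50. 48. 44. 44. 46. 46. 46. 42. 42. 44. 44. 44. 39. 39.
 41. 41. 58.] [38. 30. 42. 50. 41. 28. 48. 50. 48. 23. 26. 45. 48. 47. 20. 24. 48. 51.
 19. 19.  7.]
side 636 117 [ 531.4 -373.9] 65.9
far 37 [ -21.  -17.  -22.  -18.  -17.  -20.  -14.  -20.  -20.  -12.  -13.  -14.
  -16.  -18.  -17.  -20.  -16.  -19.  -17.  -20.  -21.  -14.  -20.  -18.
   -6.  -14.  -17.  -17.  -18.  -14.  -19.  -10.  -14.  -20. -172.   58.
   91.] [48. 43. 43. 50. 46. 44. 39. 38. 54. 47. 44. 41. 39. 52. 49. 47. 51. 49.
 45. 53. 50. 49. 49. 45. 43. 43. 47. 44. 41. 42. 41. 40. 39. 38. 60. 63.
 55.] [46. 52. 49. 43. 46. 46. 52. 50. 35. 45. 46. 47. 47. 34. 37. 37. 32. 32.
 35. 25. 26. 28. 24. 28. 32. 27. 19. 21. 22. 20. 18. 20. 18. 16.  6.  6.
  6.]
bowl [ 603. -234.   25.]
jug [575. -67.  42.]
vase [ 739. -139.  103.]
turnt [ 765. -141.    0.]
calip [ 419. -339.    0.]
```

```bash
python3 - <<'E'
from rig import bot; from h import *
o=bot.observe(); print(rows(o,[537.3,-369.8,260],11))
E
```

```text
[-41.68  41.86  42.04]
```

>>> play_rows:
  increments:
    - [100, -3.5, 3.5, 3.5, -1]
    - [100, -7, 7, 7, -2]
    - [100, -10.5, 10.5, 10.5, -2]
    - [100, -14, 14, 14, -2]
    - [100, -17.5, 17.5, 17.5, -2]
    - [100, -21, 21, 21, -2]
    - [100, -24.5, 24.5, 24.5, -2]
    - [100, -28, 28, 28, -2]
    - [100, -31.5, 31.5, 31.5, -2]
    - [100, -35, 35, 35, -2]
    - [100, -38.5, 38.5, 38.7, -2]
    - [100, -41.7, 41.9, 42, -2]

```text
time_s: 9.28
ee_pos: [538.8, -369.8, 257.9]
eef_rot: [0.935, 0.28, 0.208, -0.062]
wrist_force: [1.0, 0.3, 0.2]
finger_gap: 91.8
```

```bash
python3 o.py; python3 - <<'E'
from rig import bot; from h import *
from scipy.spatial.transform import Rotation as R
o=bot.observe(); z=R.from_quat(o["eef_rot"]).as_matrix()[:,2]
print(rows(o,np.array([530.5,-374.2,110])+19*z,1),rows(o,np.array([530.5,-374.2,41])+19*z,1))
E
```

```text
time_s 9.275
joint_positions [ 0.859  0.402 -0.131  1.676 -0.447  1.001 -0.017]
ee_pos [ 538.764 -369.824  257.89 ]
eef_rot [ 0.935  0.28   0.208 -0.062]
wrist_force [0.967 0.253 0.218]
[[ 0.757  0.549  0.354]
 [ 0.497 -0.836  0.232]
 [ 0.424  0.    -0.906]]
tilt 25.1 az 33.3  y.z 0.000 x.z 0.424 yaz -56.7
[-7.11 -0.09 14.9 ] [-10.03  -0.09  21.15]
```

>>> play_rows:
  increments:
    - [100, -2.4, 0, 5, 0]
    - [100, -4.7, 0, 10, 0]
    - [100, -7.1, -0.1, 14.9, 0]
    - [100, -7.1, -0.1, 14.9, 0]

```text
time_s: 9.78
ee_pos: [534.5, -366.1, 89.2]
eef_rot: [0.936, 0.279, 0.206, -0.066]
wrist_force: [0.9, 1.0, 0.3]
finger_gap: 92.3
```

```bash
python3 - <<'E'
from rig import bot; from h import *
ims=[]
for n,(a,b,c,d) in (("side",(120,260,310,500)),("top",(180,360,360,520))):
    s=bot.snapshot(n); ims.append(cv2.resize(s["pixels"][a:b,c:d,::-1],(390,390*(b-a)//(d-c)),interpolation=cv2.INTER_CUBIC))
H=max(i.shape[0] for i in ims); ims=[cv2.copyMakeBorder(i,0,H-i.shape[0],0,0,0) for i in ims]
cv2.imwrite("pics/hover.png",np.hstack(ims))
E
```

```text
(no output)
```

View pics/hover.png

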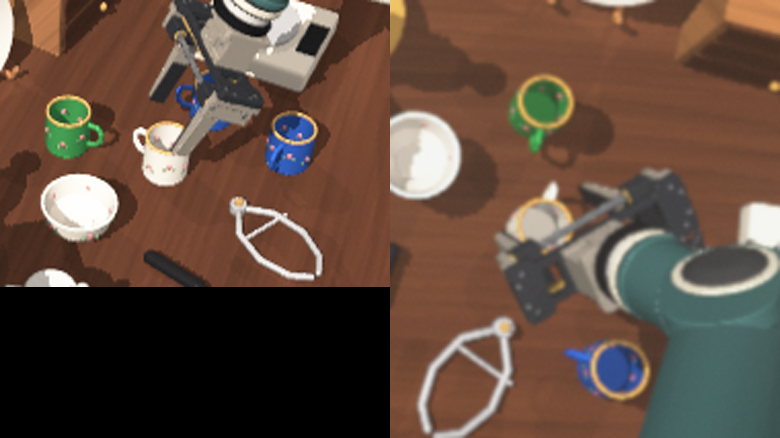

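The hover picture shows the fingers straddling the white can: rim at (545,220) in the right half, with the fingers on either side of it. The blue cups are clear.

```bash
python3 - <<'E'
from rig import bot; from h import *
from scipy.spatial.transform import Rotation as R
for i in range(2):
    o=bot.observe(); z=R.from_quat(o["eef_rot"]).as_matrix()[:,2]
    print(o["ee_pos"].round(1),rows(o,np.array([530.5,-374.2,41])+19*z,1))
E
```

```text
[ 537.2 -367.9   94. ] [-3.07  0.16  6.32]
[ 537.2 -367.9   94. ] [-3.07  0.16  6.32]
```

>>> play_rows:
  increments:
    - [100, -1, 0.1, 2.1, 0]
    - [100, -2, 0.1, 4.2, 0]
    - [100, -3.05, 0.1, 6.3, 0]
    - [100, -3.05, 0.1, 6.3, 0]

```text
time_s: 10.38
ee_pos: [533.5, -366.0, 19.0]
eef_rot: [0.936, 0.279, 0.206, -0.066]
wrist_force: [-0.6, 0.7, 0.3]
finger_gap: 92.1
```

>>> play_rows:
  increments:
    - [60, 0, 0, 0, 0]
    - [50, 0, 0, 0, 0]
    - [40, 0, 0, 0, 0]
    - [40, 0, 0, 0, 0]
    - [40, 0, 0, 0, 0]
    - [40, 0, 0, 0, 0]
  force: 22

```text
time_s: 11.12
ee_pos: [535.3, -367.9, 22.1]
eef_rot: [0.935, 0.279, 0.207, -0.063]
wrist_force: [-0.5, -1.3, 5.9]
finger_gap: 58.8
```

```bash
python3 o.py; python3 - <<'E'
from rig import bot; from h import *
ims=[]
for n,(a,b,c,d) in (("side",(120,260,310,500)),("top",(180,360,360,520))):
    s=bot.snapshot(n); ims.append(cv2.resize(s["pixels"][a:b,c:d,::-1],(390,390*(b-a)//(d-c)),interpolation=cv2.INTER_CUBIC))
H=max(i.shape[0] for i in ims); ims=[cv2.copyMakeBorder(i,0,H-i.shape[0],0,0,0) for i in ims]
cv2.imwrite("pics/grasp.png",np.hstack(ims))
E
```

```text
time_s 11.125
joint_positions [ 0.909  0.712 -0.198  1.809 -0.543  0.601  0.221]
ee_pos [ 535.337 -367.907   22.078]
eef_rot [ 0.935  0.279  0.207 -0.063]
wrist_force [-0.523 -1.285  5.864]
[[ 0.758  0.549  0.352]
 [ 0.496 -0.836  0.234]
 [ 0.423 -0.002 -0.906]]
tilt 25.0 az 33.6  y.z -0.002 x.z 0.423 yaz -56.7
```

View pics/grasp.png

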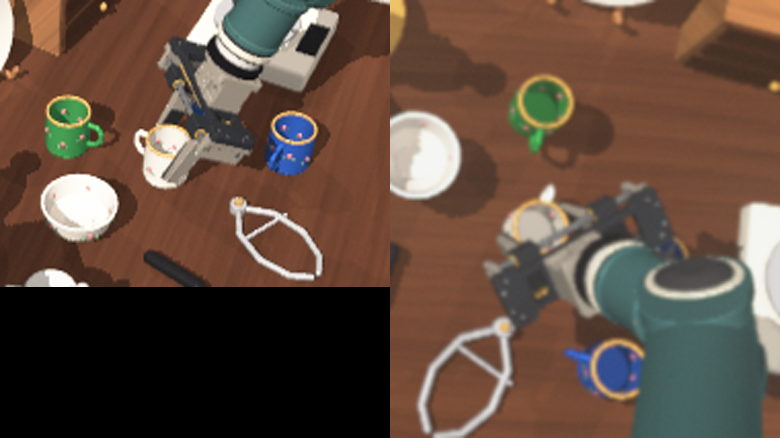

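>>> play_rows:
  increments:
    - [40, 0.4, 0, -0.9, 0]
    - [40, 1.3, 0, -2.7, 0]
    - [40, 3, 0, -6.5, 0]
    - [40, 5.1, 0, -10.9, 0]
    - [40, 7.2, 0, -15.4, 0]
    - [40, 9.3, 0, -19.9, 0]
    - [40, 9.3, 0, -19.9, 0]

```text
time_s: 12.1
ee_pos: [537.3, -368.6, 246.9]
eef_rot: [0.935, 0.28, 0.209, -0.06]
wrist_force: [0.1, 0.6, -2.0]
finger_gap: 58.5
```

```bash
python3 o.py; python3 - <<'E'
from rig import bot; from h import *
o=bot.observe(); print("wf",o["wrist_force"],o["finger_gap"])
from plan import *
q=np.clip(o["joint_positions"],LO,HI); z=fj(q)[1][:,2]
for g in (np.array([480,-100,270.]),st-150*h+[0,0,200],st-135*h+[0,0,155],st-56*h+[0,0,145],st+[0,0,60]):
    q,k,e=go(q,g+19*z); x,_,_=fj(q); print((g+19*z).round(0),round(e,1),q.round(2))
o2=dict(o); print(rows(o,np.array([480,-100,270])+19*z,1))
E
```

```text
time_s 12.1
joint_positions [ 8.560e-01  4.080e-01 -1.260e-01  1.695e+00 -4.560e-01  9.770e-01
  1.000e-03]
ee_pos [ 537.254 -368.649  246.95 ]
eef_rot [ 0.935  0.28   0.209 -0.06 ]
wrist_force [ 0.128  0.628 -1.961]
[[ 0.755  0.55   0.357]
 [ 0.499 -0.835  0.23 ]
 [ 0.424  0.004 -0.905]]
tilt 25.1 az 32.8  y.z 0.004 x.z 0.424 yaz -56.7
wf [ 0.12809127  0.62777195 -1.96120983] 58.48446232594308
[487. -96. 253.] 0.0 [ 0.63  0.05 -0.29  2.14 -0.5   0.74 -0.3 ]
[523. 184. 183.] 0.0 [ 0.05  0.2  -0.43  2.18 -0.03  0.35 -1.31]
[535. 192. 138.] 0.0 [-0.02  0.3  -0.37  2.19  0.05  0.25 -1.39]
[600. 237. 128.] 0.0 [-0.16  0.42 -0.27  2.03  0.11  0.28 -1.48]
[646. 268.  43.] 0.0 [-0.27  0.62 -0.18  1.93  0.16  0.17 -1.53]
[ 10.07 -25.58   3.95]
```

>>> play_rows:
  increments:
    - [40, 1.5, -4, 0.6, 0]
    - [40, 3.5, -9, 1.4, 0]
    - [40, 5.5, -14, 2.2, 0]
    - [40, 7.5, -19.5, 3, 0]
    - [40, 9.3, -24, 3.7, 0]
    - [40, 10.1, -25.6, 4, 0]

```text
time_s: 12.85
ee_pos: [483.6, -90.8, 247.9]
eef_rot: [0.935, 0.281, 0.206, -0.065]
wrist_force: [-0.1, -0.2, -0.8]
finger_gap: 58.9
```

```bash
python3 - <<'E'
from rig import bot; from h import *
o=bot.observe(); print(o["ee_pos"],o["joint_positions"].round(2),tilt(o),o["finger_gap"]); print(rows(o,[520,182,185],1))
E
```

```text
[483.63239739 -90.84114281 247.88482537] [ 0.63  0.06 -0.29  2.14 -0.5   0.74 -0.3 ] tilt 24.9 az 34.3  y.z -0.006 x.z 0.421 yaz -56.5 58.896186686276124
[ 13.72 -20.69  13.44]
```

>>> play_rows:
  increments:
    - [40, 2, -3.2, 2, 0]
    - [40, 4.8, -7.4, 4.8, 0]
    - [40, 7.6, -11.6, 7.4, 0]
    - [40, 10.4, -15.8, 10.1, 0]
    - [40, 12.6, -19.2, 12.4, 0]
    - [40, 13.7, -20.7, 13.4, 0]
    - [40, 13.7, -20.7, 13.4, 0]

```text
time_s: 13.72
ee_pos: [522.1, 179.7, 184.9]
eef_rot: [0.935, 0.281, 0.206, -0.065]
wrist_force: [0.1, 0.1, -0.7]
finger_gap: 58.3
```

```bash
python3 - <<'E'
from rig import bot; from h import *
o=bot.observe(); print(o["ee_pos"],o["joint_positions"].round(2),tilt(o),o["finger_gap"])
s=bot.snapshot("top"); t=bot.snapshot("side"); pickle.dump((s,t),open("entry.pkl","wb"))
a=cv2.resize(s["pixels"][120:340,80:300,::-1],(400,400)); b=cv2.resize(t["pixels"][200:460,120:380,::-1],(400,400))
cv2.imwrite("pics/entry.png",np.hstack([a,b])); print(bot.observe()["wrist_force"])
E
```

```text
[522.08117593 179.67982564 184.92911936] [ 0.07  0.2  -0.43  2.17 -0.07  0.37 -1.26] tilt 24.9 az 34.2  y.z -0.006 x.z 0.421 yaz -56.5 58.31509618307311
[-0.70044035  0.06808106 -0.22868133]
```

View pics/entry.png

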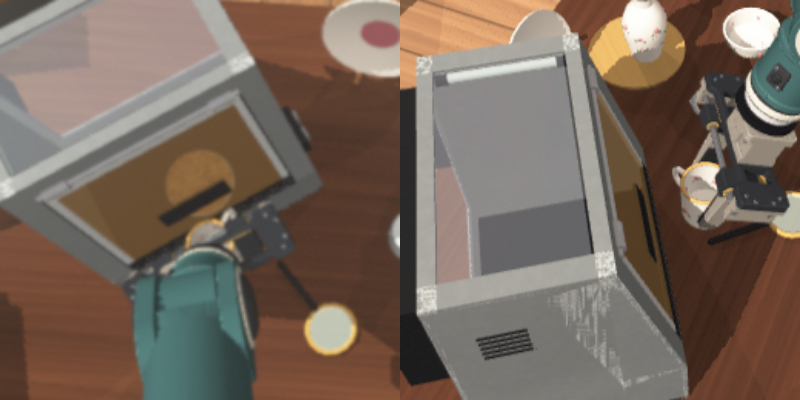

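The can is in front of the flap, centred on the port: left half, can at (205,235), port lower edge mid ≈(210,228). Next I push through.

```bash
cat >> h.py <<'E'
def W3(f,l,z): return np.array([.8258*f-.564*l,.564*f+.8258*l,z])
def FL(p): return np.array([.8258*p[0]+.564*p[1],-.564*p[0]+.8258*p[1],p[2]])
E
python3 - <<'E'
from rig import bot; from h import *
o=bot.observe(); print(FL(o["ee_pos"]),o["ee_pos"])
for p in ((560,-143,140),(600,-143,137),(633,-143,136)): print(rows(o,W3(*p),1))
E
```

```text
[ 531.56500744 -148.20094586  185.35074248] [522.52995846 177.41093571 185.35074248]
[ 0.66 -0.55  5.31]
[ 4.16 -0.62  7.27]
[ 7.11 -0.68  8.75]
```

>>> play_rows:
  increments:
    - [40, 0.3, -0.2, 2.6, 0]
    - [40, 0.7, -0.4, 5.3, 0]
    - [40, 2.2, -0.4, 6.2, 0]
    - [40, 3.4, -0.4, 6.8, 0]
    - [40, 4.6, -0.4, 7.4, 0]
    - [40, 5.8, -0.4, 8, 0]
    - [40, 7.1, -0.5, 8.7, 0]

```text
time_s: 14.7
ee_pos: [605.7, 238.4, 137.8]
eef_rot: [0.935, 0.279, 0.207, -0.064]
wrist_force: [-1.9, -1.6, -0.3]
finger_gap: 58.9
```

```bash
cat > look.py <<'E'
import sys; from rig import bot; from h import *
o=bot.observe(); print(FL(o["ee_pos"]).round(1),o["joint_positions"].round(2),tilt(o),o["finger_gap"],o["wrist_force"].round(1),o["time_s"])
s=bot.snapshot("top"); t=bot.snapshot("side"); pickle.dump((s,t),open(sys.argv[1]+".pkl","wb"))
a=cv2.resize(s["pixels"][120:320,100:300,::-1],(400,400)); b=cv2.resize(t["pixels"][200:440,120:360,::-1],(400,400))
cv2.imwrite("pics/%s.png"%sys.argv[1],np.hstack([a,b]))
E
python3 look.py in1
```

```text
[ 634.7 -144.8  137.8] [-0.15  0.41 -0.28  2.    0.08  0.31 -1.44] tilt 25.1 az 33.8  y.z -0.004 x.z 0.424 yaz -56.7 58.89464971923461 [-1.9 -1.6 -0.3] 14.7
```

View pics/in1.png

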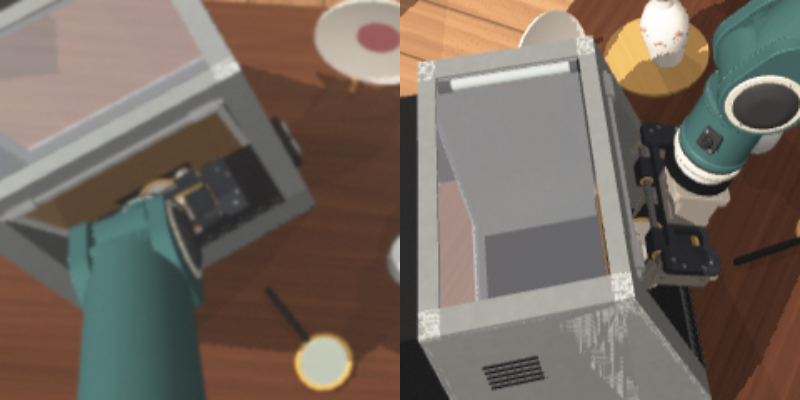

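```bash
python3 - <<'E'
from rig import bot; from h import *
o=bot.observe(); print(FL(o["ee_pos"]),o["wrist_force"])
for p in ((650,-143,118),(665,-143,96),(681,-143,75)): print(rows(o,W3(*p),1))
E
```

```text
[ 635.17828934 -144.08062825  137.51624387] [-1.21115288 -1.61376258  0.19835404]
[ 0.51 -0.12  2.4 ]
[ 0.94 -0.14  5.03]
[ 1.5  -0.16  7.61]
```

>>> play_rows:
  increments:
    - [40, 0.3, -0.1, 1.2, 0]
    - [40, 0.5, -0.1, 2.4, 0]
    - [40, 0.7, -0.1, 3.7, 0]
    - [40, 0.9, -0.1, 5, 0]
    - [40, 1.2, -0.1, 6.3, 0]
    - [40, 1.5, -0.1, 7.6, 0]
    - [40, 1.5, -0.1, 7.6, 0]

```text
time_s: 15.68
ee_pos: [641.3, 264.4, 72.7]
eef_rot: [0.936, 0.28, 0.205, -0.064]
wrist_force: [-1.9, -0.8, -3.9]
finger_gap: 59.0
```

```bash
python3 look.py in2
```

```text
[ 678.7 -143.3   72.7] [-0.24  0.57 -0.21  1.93  0.11  0.23 -1.49] tilt 24.9 az 34.0  y.z -0.005 x.z 0.420 yaz -56.7 58.98622125653892 [-1.9 -0.8 -3.9] 15.675
```

View pics/in2.png

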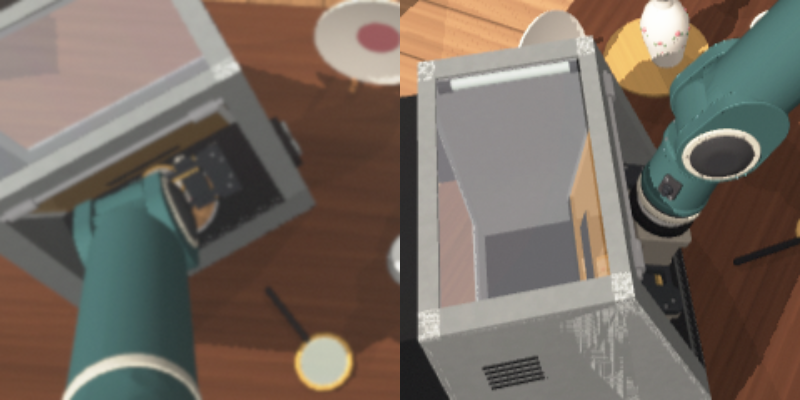

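>>> play_rows:
  increments:
    - [40, -0.12, 0, 0.27, 0]
    - [40, -0.25, 0, 0.54, 0]
    - [40, -0.38, 0, 0.82, 0]
    - [40, -0.46, 0, 1, 0]
    - [40, -0.5, 0, 1.09, 0]
    - [40, -0.5, 0, 1.09, 0]
    - [40, -0.5, 0, 1.09, 0]

```text
time_s: 16.65
ee_pos: [642.0, 264.5, 62.7]
eef_rot: [0.935, 0.279, 0.207, -0.064]
wrist_force: [-1.5, -1.9, -1.3]
finger_gap: 58.8
```

>>> play_rows:
  increments:
    - [40, -0.04, 0, 0.09, 0]
    - [40, -0.08, 0, 0.18, 0]
    - [40, -0.08, 0, 0.18, 0]

```text
time_s: 17.02
ee_pos: [641.9, 264.6, 60.6]
eef_rot: [0.935, 0.279, 0.207, -0.064]
wrist_force: [-2.2, -1.6, -1.2]
finger_gap: 58.7
```

>>> play_rows:
  increments:
    - [40, -0.06, 0, 0.14, 0]
    - [40, -0.13, 0, 0.27, 0]
    - [40, -0.17, 0, 0.36, 0]
    - [40, -0.17, 0, 0.36, 0]

```text
time_s: 17.52
ee_pos: [641.8, 264.5, 56.4]
eef_rot: [0.935, 0.279, 0.207, -0.064]
wrist_force: [-2.4, -1.0, -0.9]
finger_gap: 58.9
```

>>> play_rows:
  increments:
    - [40, -0.04, 0, 0.09, 0]
    - [40, -0.08, 0, 0.18, 0]
    - [40, -0.08, 0, 0.18, 0]

```text
time_s: 17.9
ee_pos: [641.9, 264.5, 54.5]
eef_rot: [0.935, 0.279, 0.207, -0.064]
wrist_force: [-2.6, -0.6, -1.2]
finger_gap: 58.7
```

>>> play_rows:
  increments:
    - [40, -0.04, 0, 0.09, 0]
    - [40, -0.06, 0, 0.14, 0]
    - [40, -0.06, 0, 0.14, 0]

```text
time_s: 18.27
ee_pos: [641.9, 264.6, 53.0]
eef_rot: [0.935, 0.279, 0.207, -0.064]
wrist_force: [-3.0, -2.1, -0.8]
finger_gap: 58.6
```

>>> play_rows:
  increments:
    - [40, -0.03, 0, 0.07, 0]
    - [40, -0.06, 0, 0.14, 0]
    - [40, -0.06, 0, 0.14, 0]

```text
time_s: 18.65
ee_pos: [642.0, 264.6, 51.5]
eef_rot: [0.935, 0.279, 0.207, -0.064]
wrist_force: [-1.7, -1.1, -1.3]
finger_gap: 58.7
```

>>> play_rows:
  increments:
    - [40, -0.03, 0, 0.07, 0]
    - [40, -0.06, 0, 0.14, 0]
    - [40, -0.06, 0, 0.14, 0]

```text
time_s: 19.02
ee_pos: [642.0, 264.6, 49.9]
eef_rot: [0.935, 0.279, 0.207, -0.064]
wrist_force: [-1.9, -1.4, -1.2]
finger_gap: 58.7
```

>>> play_rows:
  increments:
    - [40, -0.03, 0, 0.07, 0]
    - [40, -0.06, 0, 0.14, 0]
    - [40, -0.06, 0, 0.14, 0]

```text
time_s: 19.4
ee_pos: [642.1, 264.7, 48.6]
eef_rot: [0.935, 0.279, 0.207, -0.064]
wrist_force: [-2.8, -2.2, 0.1]
finger_gap: 59.0
```

```bash
python3 -c "
from rig import bot; o=bot.observe(); print(o['joint_positions'].round(3))"
```

```text
[-0.25   0.606 -0.193  1.939  0.128  0.178 -1.496]
```

>>> play_rows:
  increments:
    - [40, -0.02, 0, 0.05, 0]
    - [40, -0.04, 0, 0.09, 0]
    - [40, -0.04, 0, 0.09, 0]

```text
time_s: 19.77
ee_pos: [642.1, 264.7, 47.9]
eef_rot: [0.935, 0.279, 0.207, -0.064]
wrist_force: [-4.8, -2.6, 3.9]
finger_gap: 58.5
```

Contact: the vertical force rose about 5 N, with the foot at ≈26 mm. That is inside the stage range, and the force direction fits the cork rather than the sill or header. I'll ease off slightly, confirm, then release.

>>> play_rows:
  increments:
    - [40, 0.02, 0, -0.03, 0]
    - [40, 0.02, 0, -0.03, 0]

```text
time_s: 20.02
ee_pos: [642.1, 264.7, 48.0]
eef_rot: [0.935, 0.279, 0.207, -0.064]
wrist_force: [-4.2, -1.9, 2.6]
finger_gap: 58.5
```

```bash
python3 look.py in3; python3 - <<'E'
import pickle,cv2,numpy as np
s,t=pickle.load(open("in3.pkl","rb"))
a=cv2.resize(s["pixels"][150:270,130:260,::-1],(780,720)[0:2],interpolation=cv2.INTER_CUBIC)[:600]
cv2.imwrite("pics/in3b.png",cv2.resize(a,(650,500)))
E
```

```text
[ 679.6 -143.6   48. ] [-0.25  0.61 -0.19  1.94  0.13  0.18 -1.5 ] tilt 25.0 az 33.9  y.z -0.005 x.z 0.423 yaz -56.7 58.52373865406067 [-4.2 -1.9  2.6] 20.025
```

View pics/in3b.png

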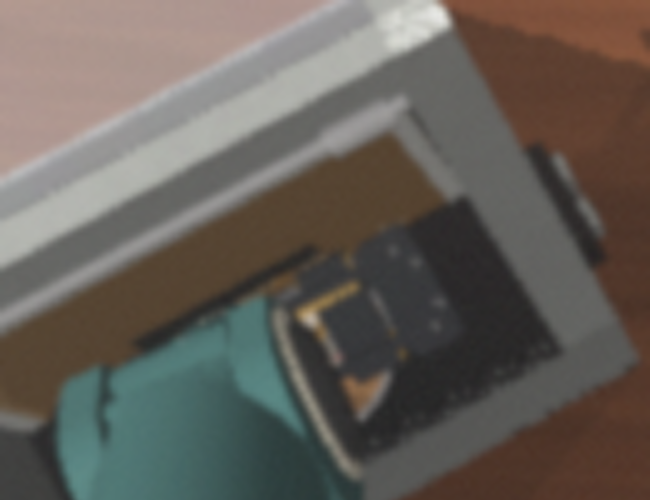

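```bash
python3 - <<'E'
from h import *
s=load("in3.pkl")[0]
for (u,v) in ((202,233),(205,232),(208,226)):
    d=s["depth"][v,u]; print(u,v,d,world(s,u,v,d).round(1),FL(world(s,u,v,d)).round(1))
P=cloud(s)[215:240,190:215]; d=s["depth"][215:240,190:215]
z=P[...,2]; m=(z>8)&(z<36); print(m.sum(), np.percentile(z[m],[5,25,50,75,95]).round(1)); print(np.array([FL(p) for p in P[m]]).round(0)[:25].tolist())
E
```

```text
202 233 1210.5605 [604.5 224.4  21.6] [ 625.7 -155.6   21.6]
205 232 1231.2195 [611.9 222.    2. ] [ 630.5 -161.8    2. ]
208 226 1234.9688 [629.6 215.7   1.9] [ 641.6 -177.     1.9]
51 [ 8.5 20.  23.  25.7 28.2]
[[683.0, -156.0, 29.0], [664.0, -193.0, 18.0], [647.0, -192.0, 10.0], [637.0, -176.0, 29.0], [639.0, -178.0, 21.0], [637.0, -186.0, 9.0], [646.0, -158.0, 26.0], [645.0, -160.0, 24.0], [638.0, -170.0, 28.0], [637.0, -172.0, 28.0], [638.0, -174.0, 21.0], [637.0, -176.0, 18.0], [632.0, -190.0, 8.0], [643.0, -157.0, 26.0], [642.0, -159.0, 26.0], [641.0, -161.0, 25.0], [640.0, -164.0, 24.0], [639.0, -166.0, 24.0], [638.0, -168.0, 22.0], [635.0, -171.0, 26.0], [635.0, -173.0, 21.0], [642.0, -157.0, 20.0], [639.0, -160.0, 22.0], [636.0, -163.0, 27.0], [635.0, -165.0, 27.0]]
```

The cork shows in front of the can at z ≈ 24–26 mm, which matches the felt height. Its axis is at f ≈ 674 mm against 672 mm for the can. Releasing now.

>>> play_rows:
  increments:
    - [68, 0, 0, 0, 0]
    - [75, 0, 0, 0, 0]
    - [85, 0, 0, 0, 0]
    - [100, 0, 0, 0, 0]
    - [100, 0, 0, 0, 0]
    - [100, 0, 0, 0, 0]

```text
time_s: 20.88
ee_pos: [642.1, 264.7, 47.8]
eef_rot: [0.935, 0.279, 0.207, -0.064]
wrist_force: [-1.7, -1.3, 0.9]
finger_gap: 92.2
```

```bash
python3 - <<'E'
from rig import bot; from h import *
o=bot.observe(); print(FL(o["ee_pos"]),o["wrist_force"],o["finger_gap"])
for p in ((676,-143,60),(672,-143,75),(664,-143,98),(650,-143,118),(633,-143,138),(600,-143,143),(560,-143,147),(520,-143,180)): print(p,rows(o,W3(*p),1))
E
```

```text
[ 679.52663451 -143.56993495   47.84464212] [-1.70986909 -1.32915315  0.94548168] 92.20484614236005
(676, -143, 60) [ 0.2  -0.06 -1.25]
(672, -143, 75) [ 0.47 -0.06 -2.78]
(664, -143, 98) [ 0.71 -0.05 -5.2 ]
(650, -143, 118) [ 0.29 -0.04 -7.61]
(633, -143, 138) [-4.000e-01 -1.000e-02 -1.014e+01]
(600, -143, 143) [ -3.18   0.04 -11.98]
(560, -143, 147) [ -6.64   0.11 -14.04]
(520, -143, 180) [ -8.87   0.17 -18.72]
```

>>> play_rows:
  increments:
    - [100, 0.1, 0, -0.6, 0]
    - [100, 0.2, 0, -1.3, 0]
    - [100, 0.5, 0, -2.8, 0]
    - [100, 0.6, 0, -4, 0]
    - [100, 0.7, 0, -5.2, 0]
    - [100, 0.5, 0, -6.4, 0]
    - [100, 0.3, 0, -7.6, 0]
    - [100, -0.4, 0, -10.1, 0]

```text
time_s: 21.88
ee_pos: [603.0, 238.7, 137.9]
eef_rot: [0.936, 0.279, 0.206, -0.064]
wrist_force: [-1.5, -0.6, -2.5]
finger_gap: 91.9
```

```bash
python3 look.py out1; python3 - <<'E'
from rig import bot; from h import *
o=bot.observe()
for p in ((600,-143,143),(560,-143,147),(520,-143,180),(500,-143,220)): print(p,rows(o,W3(*p),1))
E
```

```text
[ 632.6 -142.9  137.9] [-0.15  0.41 -0.29  2.01  0.09  0.31 -1.45] tilt 25.0 az 33.9  y.z -0.005 x.z 0.422 yaz -56.7 91.92182377555419 [-1.5 -0.6 -2.5] 21.875
(600, -143, 143) [-2.85  0.02 -1.67]
(560, -143, 147) [-6.3   0.09 -3.73]
(520, -143, 180) [-8.52  0.15 -8.42]
(500, -143, 220) [ -8.63   0.18 -12.89]
```

View pics/out1.png

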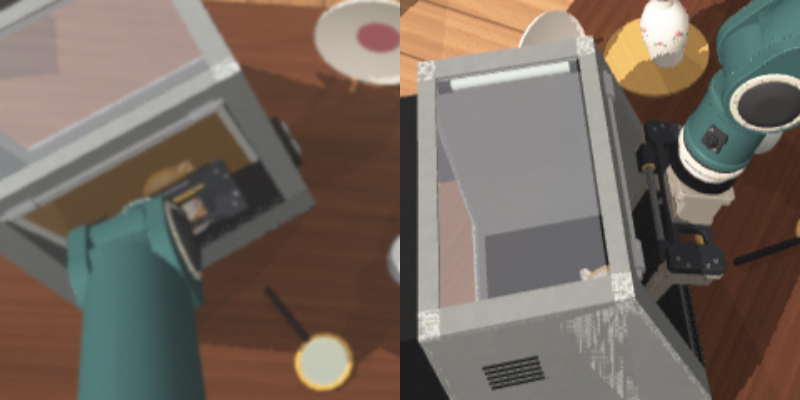

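>>> play_rows:
  increments:
    - [100, -1.4, 0, -0.8, 0]
    - [100, -2.8, 0, -1.7, 0]
    - [100, -4.5, 0.1, -2.7, 0]
    - [100, -6.3, 0.1, -3.7, 0]
    - [100, -7.4, 0.1, -6, 0]
    - [100, -8.5, 0.2, -8.4, 0]
    - [100, -8.6, 0.2, -11, 0]
    - [100, -8.6, 0.2, -12.9, 0]

```text
time_s: 22.98
ee_pos: [493.7, 163.6, 219.0]
eef_rot: [0.935, 0.279, 0.207, -0.064]
wrist_force: [-0.1, 0.4, 0.6]
finger_gap: 92.3
```

```bash
python3 look.py out2; python3 - <<'E'
from rig import bot; from h import *
o=bot.observe(); print(rows(o,[440,-20,330],1))
E
```

```text
[ 499.9 -143.4  219. ] [ 0.19  0.09 -0.51  2.2  -0.17  0.45 -1.17] tilt 25.1 az 33.7  y.z -0.004 x.z 0.424 yaz -56.7 92.28541217059487 [-0.1  0.4  0.6] 22.975
[ -8.55  12.33 -16.21]
```

View pics/out2.png

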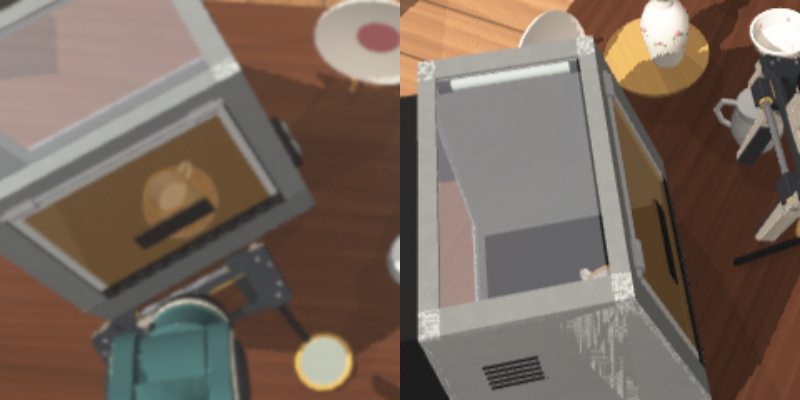

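The flap is shut and the can stands on the cork at left-half (173,197). I'll draw the hand back further and check the whole scene.

>>> play_rows:
  increments:
    - [100, -1.7, 2.4, -3.2, 0]
    - [100, -4, 6, -8, 0]
    - [100, -6.5, 9.3, -12.3, 0]
    - [100, -8.5, 12.3, -16.2, 0]
    - [100, -8.5, 12.3, -16.2, 0]
    - [100, -8.5, 12.3, -16.2, 0]

```text
time_s: 23.82
ee_pos: [440.2, -18.2, 327.4]
eef_rot: [0.936, 0.28, 0.206, -0.065]
wrist_force: [0.6, 0.1, -0.4]
finger_gap: 91.8
```

```bash
python3 - <<'E'
from rig import bot; from h import *
s=bot.snapshot("top"); t=bot.snapshot("side"); s0=load("top.pkl"); t0=load("side.pkl")
cv2.imwrite("pics/fin_top.png",s["pixels"][:,:,::-1]); 
a=cv2.resize(s["pixels"][170:270,120:250,::-1],(520,400),interpolation=cv2.INTER_CUBIC); cv2.imwrite("pics/fin_cab.png",a)
# change vs start
for n,A,B in (("top",s0,s),("side",t0,t)):
    d=np.abs(A["pixels"].astype(int)-B["pixels"]).max(2)>45
    k,lab,st,c=cv2.connectedComponentsWithStats(cv2.morphologyEx(d.astype(np.uint8),cv2.MORPH_OPEN,np.ones((3,3))))
    print(n,[(st[i,:5].tolist()) for i in range(1,k) if st[i,4]>20])
# flap plane now vs then
P0,P1=cloud(s0),cloud(s); m=np.zeros((480,640),bool); m[180:260,120:240]=1
n=np.array([-.8,-.547,.246]); c=np.array([588.4,232.3,230.7])
mm=m&(abs((P0-c)@n)<4); print("flap plane shift median",np.median(((P1-P0)@n)[mm]).round(2), np.percentile(abs(((P1-P0)@n)[mm]),90).round(2))
print(bot.observe()["wrist_force"],bot.observe()["time_s"])
E
```

```text
top [[408, 255, 27, 31, 569], [311, 265, 7, 5, 30], [298, 272, 38, 36, 668], [227, 279, 122, 180, 11467], [228, 311, 4, 7, 26], [437, 331, 9, 8, 48], [457, 332, 9, 11, 41], [218, 439, 19, 36, 259], [228, 447, 57, 33, 1237]]
side [[439, 38, 201, 106, 10578], [466, 56, 39, 43, 1283], [375, 131, 92, 112, 4624], [591, 142, 49, 31, 1124], [463, 146, 10, 7, 54], [410, 179, 10, 16, 67], [407, 188, 5, 7, 24], [615, 192, 25, 60, 865], [457, 233, 5, 6, 21], [606, 241, 4, 6, 22], [636, 248, 4, 10, 37], [617, 253, 4, 16, 55], [595, 264, 5, 6, 24], [624, 265, 7, 4, 25], [525, 281, 115, 186, 5501], [616, 340, 24, 14, 191], [228, 359, 18, 9, 103], [554, 371, 86, 109, 3590], [512, 467, 7, 7, 29], [521, 469, 8, 11, 66]]
flap plane shift median 0.0 2.6
[-0.51677867  0.76823378  1.38055253] 23.925
```

View pics/fin_top.png

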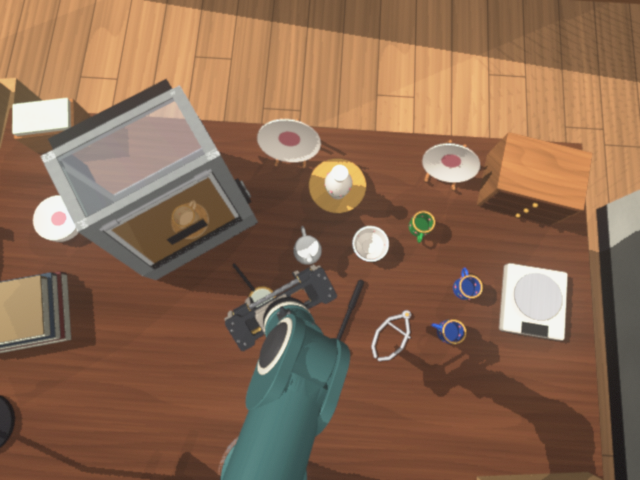

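View pics/fin_cab.png

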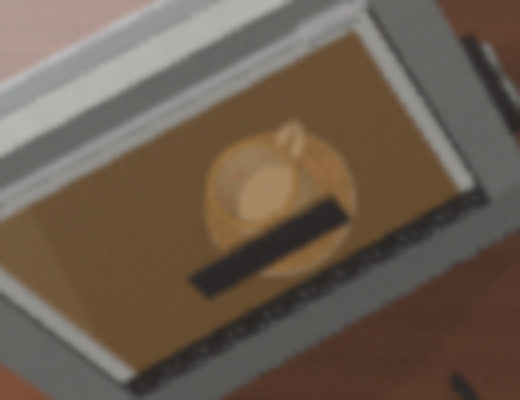

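```bash
python3 - <<'E'
from rig import bot; from h import *
s=load("top.pkl")
print("can rim",FL(atz(s,120+259/4,170+182/4,85)).round(1),"cork",FL(atz(s,120+284/4,170+204/4,25)).round(1))
for e in ((206,195),(312,170),(250,245)): pass
for d in bot.spot_point("top","can_centre"): print(round(d["score"],2),d["point"])
for d in bot.silhouettes("top","can_centre"): print(round(d["score"],2),d["box"])
E
```

```text
can rim [ 669.4 -145.9   85. ] cork [ 670.1 -145.6   25. ]
0.71 [451.2, 331.9]
0.63 [468.1, 285.5]
0.56 [421.5, 222.9]
0.92 [454.1, 266.8, 27.4, 31.1]
0.92 [434.9, 320.4, 29.8, 24.8]
0.63 [293.7, 229.3, 28.8, 35.0]
0.58 [409.3, 210.9, 24.0, 30.1]
```

```bash
python3 -c "
from rig import bot; print(bot.hand_in(), bot.observe()['time_s'])"
```

```text
the job is handed in; nothing more can be done
the job is handed in; nothing more can be done
```

The white gilt-rimmed can is standing upright on the cork stage with the flap shut behind it, and I handed the job in at about 24 s of the 54 s.

- **Tilt:** The moves offer no tilt, and a vertical hand at the stage would hit the roof. I leaned the tool 25° toward the cabinet by pushing against the arm's joint limits in free space, then used that pose for the rest of the job.
- **Carry:** I gripped the can by its sides with 22 N and carried it upright through the flap. The wrist saw only about 2–5 N on the way in.
- **Set-down:** I felt down in steps of 1–2 mm, then 1 mm at the end. The vertical force rose about 5 N with the foot at about 26 mm, and the camera showed the cork at 24–26 mm. I eased off slightly, opened the fingers and drew the hand out.

Last checks:
- **Can on the cork:** The rim centre and cork centre agree within about 1 mm, so the whole foot is on the pad.
- **Flap:** The leaning front and flap read as back where they started (median shift 0 mm, 2.6 mm at the 90th percentile of noise).
- **Other objects:** The top view shows nothing else moved. The changes on one blue cup, and its slightly narrower detection box, look like the arm's shadow. The lens of the magnifier was partly hidden by the hand in that last picture.
- **Disagreement:** My first estimate of the stage height from the picture was lower, about 14–20 mm; touch and the depth picture both gave about 25 mm.

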